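# Close the bottle shaker's guard interlock and start it

## Task

Get the bottle shaker ready and start it: push its bottle carriage fully in, then take the guard panel out of its stand and lower its flat tongue straight down into the interlock slot at the shaker's front, holding it until the collar sits on the switch. Let go of the guard and, only now that it is home, press the start button on the roof fully down and release it. Leave the other things on the bench where they are.

Things in the scene. Friction and masses are not known exactly. Their poses are not given: they have to be found in the camera images.
- shaker: bench bottle shaker, white box fixed to the bench; base 310 (x) by 260 (y) by 40 mm tall, origin at the centre of its underside; its own -x is its open front, z up. A roof, top 180 mm up, covers own x from -20 to +155 mm; in front of it the base is an open apron (40 mm up, own x from -155 mm) that carries the interlock switch.
- slot_mouth (a point): centre of the interlock slot's mouth, level with the top of the black switch block (60 mm along y, 36 mm along x, top 55 mm above the bench), 120 mm in front of the shaker's origin. Axes as the shaker's. The slot opens upward: 30 mm long along y, 9 mm wide along x, 43 mm deep.
- carriage (a joint): how far the bottle carriage stands out of the shaker towards the shaker's own -x, in m: 0 = fully in against its stop, at most 0.085. It slides with about 2.5 N of friction and stays where it is left. Six amber bottles are fixed on it. While it is out it covers the slot.
- bar (a point): middle of the carriage's bar handle: level round steel bar 12 mm thick, 110 mm long along the shaker's y, 125 mm above the bench, on an upright at each end, 50 mm or more of free space below. Moves with the carriage (+x of the shaker is in). Axes as the shaker's. Bottles 152 mm above the bench begin 63 mm behind it.
- guard: loose guard panel, 0.21 to 0.39 kg, upright in its stand; alike either way round. Origin: lower end of its steel tongue; z up, y along its width, x through it. Tongue 26 mm wide, 6 thick, z 0 to 40 mm (lowest 6 mm only 20 by 3). Collar 50 by 24 mm from z 40, its underside rests on the switch block when home. Grey panel 140 wide, 8 thick, z 52 to 140; steel handle block on top, z 140 to 176.
- guard_grip (a point): centre of the guard's handle block (70 mm along y, 16 mm thick in x, 36 mm tall), 158 mm above the guard's origin; axes as the guard's. To be pinched from above across its 16 mm thickness (along x). The centre of mass lies about 27 mm below this point: the guard can swing in the grip if carried jerkily, so hold it firmly and carry it steadily.
- stand: fixed aluminium stand of the guard, 100 mm (x) by 180 mm (y), 104 mm tall, origin at the centre of its underside; axes as the guard's at the start. The panel's side edges stand in upright grooves 34 mm deep with 1.5 mm of play each way in x; the tongue hangs free between. Lifted straight up by 95 mm, the tongue clears the stand.
- start (a joint): travel of the start button in m: 0 released, 0.006 fully down; sprung, about 5 N to press fully.
- start_top (a point): centre of the top of the black round start button (36 mm across) on the shaker's roof, 20 mm behind the shaker's origin along own x; pressed straight down.
- bottle_a: bystander, leave alone: amber bottle, 44 mm across, 100 mm tall, between shaker and stand; origin at the centre of its underside
- bottle_b: bystander, leave alone: amber bottle, 44 mm across, 100 mm tall, between shaker and stand; origin at the centre of its underside
- bottle_c: bystander, leave alone: amber bottle, 52 mm across, 120 mm tall, on the robot's right; origin at the centre of its underside
- beaker: bystander, leave alone: beaker, clear, 60 mm across, 90 mm tall, near the robot; origin at the centre of its underside
- jar: bystander, leave alone: white jar, 64 mm across, 75 mm tall, near the robot on the right; origin at the centre of its underside
- wash: bystander, leave alone: white wash bottle, 66 mm across, 170 mm tall, on the robot's left; origin at the centre of its underside
- dish: bystander, leave alone: shallow dish, 90 mm across, 14 mm tall, at the back; origin at the centre of its underside
Not all that is in view belongs to the job. There is more than one size of the guard; the one meant has the size given above.

How it is judged:
By the outcome, as a careful person would: the job done as asked, in the order asked, and still so for the second after the job is handed in, with the robot touching nothing.
It also fails if it takes over 72 s, if anything falls off the work surface, if the arm or the gripper's body presses on something with over 40 N, if the wrist force passes 120 N, or if a joint passes its speed limit or range.

## Robot

A 6-joint arm with a two-finger parallel gripper is mounted at the origin on the work surface. World frame = base frame: x ahead of the robot, y to its left, z up, the work surface at z = 0. Lengths are in m, angles in rad, forces in N, time in s.
With the tool pointing down it reaches from about 0.25 to 0.775 m from the base axis. Payload 4 kg.
Tool frame: the origin (TCP) lies on the centre line of the jaws, within the pads' length; the fingertips stand 14 mm ahead of it and the grasp point (between the pads) lies 5 mm behind it; z points along the fingers, x is the direction in which the jaws open and shut, and the axes are right-handed (so a half turn about z gives the same grasp; the last joint's range is limited). The gripper opens to 94 mm and grips with 3 to 60 N. Pads are 16 mm wide; open, the fingers measure 119 mm over their backs; the gripper's body (75 mm by 177 mm) begins 78 mm behind the grasp point.
Start: joints at [1.024, 0.087, 1.371, -0, 1.684, -0.103], TCP at [0.236, 0.497, 0.22] pointing down, gripper open.
Joint ranges: [-3.1, 3.1], [-0.76, 2.03], [0.27, 2.55], [-1.08, 4.22], [0.17, 2.65], [-2.57, 2.57]. Speed limits (rad/s): [2.79, 2.79, 3.14, 3.14, 3.14, 3.14].

## Interface

Orientations are given as a unit quaternion [x, y, z, w].
In Python, from rig import state, camera, get_calibration, sign_off, silhouettes gives the robot as it stands. The module is installed in compiled form; this text tells all that it offers.
- The arm moves only by the tool jog_arm, never from a script. Its argument "series" is a list of rows, each a list of 2 entries, a list of its own where there are three numbers: the shift along the world's x, y, z as a fraction of full scale, then the turn about the world's z as a fraction of full scale. In form: [[[tx, ty, tz], twist], ...]. A call has 1 to 8 rows; each row is the pose to reach, as a shift and turn from the pose measured when the call began, turning the shorter way round; what a row does not reach only later rows make up. Full scale, the value 1, is 1 m for a shift and pi rad for a turn. A row lasts 1/10 s, in which the tool goes at most 50 mm and 8.59 degrees, less where a joint would pass 70% of its speed; a pose out of reach is approached as far as the arm can. A call with a number of a shift or a turn outside -1 to 1 is refused whole. A call with a gripper value outside its range is refused whole. "hand" is the opening, from -1 (shut) to 1 (fully open), so that 0 is half open, set as the call begins (left out, the last holds). The fingers move at their own pace and stop on an object; "newtons" is the grip in N (left out, the last holds). Time passes only in rows, so rows that repeat a pose let the fingers close. It gives the time, the measured TCP pose, the force and the opening at its end, in the units of the state.
- state(): the state, without advancing time (a new reading comes with each control period).
- camera(name): name is "side" or "top" or "wrist"; returns the picture (420x560x3 uint8, red, green, blue); there is no depth.
- get_calibration(name): a dict with "fx", "fy", "cx", "cy" (pixels), "world_to_cam" (4x4, takes a point from world to camera coordinates). Camera axes: x right, y up, looking along -z (the intrinsics and any distortion apply to the point x, -y, -z); pixel columns grow to the right and rows downward; lengths in m; the calibration is good to about 2 mm. A picture is of the moment at which its call begins: read the wrist's pose just before it. get_calibration takes no time and is no camera call; for the wrist camera it gives the pose at the moment of the call.
- sign_off(): hands the job in, once; it reports no verdict.
Trained networks look in the newest picture that a camera, given by its name, has taken for a name from the list of things; names that differ only in an ending like _2 or _b are one class to them, and where a whole thing is asked for, a point or a joint stands for the part that bears it (a point fixed in the world has none). Each returns a list of dicts, best first, with "p" (0 to 1); they miss things now and then, are a little off and sometimes report something else, mostly with a low value. They report only what shows in the picture. A call takes as long as a camera call. They do not tell look-alikes from the thing itself.
- silhouettes(camera, target): "pixels" (420x560 bool, what is visible of it) and "point" ([column, row] in pixels, amid what is visible of it).
The state is a dict: "clock": time; "q": joint angles; "qvel": joint speeds; "joint_torque": joint torques, N m; "tool_pos": TCP position; "eef_rot": TCP orientation; "force": force on the tool from outside, world axes, zero at the start; "ft_torque": the same for the moment, N m; "width": opening from 0.0 (shut) to 1.0 (fully open).
Only numpy, scipy, OpenCV 4.12 (cv2) and the standard library are available. Lean on these libraries where they do the work, as an engineer would, in place of code of your own. Each camera call takes 0.05 s, during which the arm holds its last target.

## Working session

There is one attempt and no reset: what is moved stays moved. The work goes in short steps, Python scripts to look and compute and a tool call to move; the robot and the scene stay as the last step left them, time stands still between calls to the robot, and variables do not carry over. Pictures are saved under pics/ and viewed, and the job is handed in when it is done.

Besides the shell and the picture viewer there is one more tool, called after ">>>" as name([rows], argument=value, ...), one row to a line, values as JSON. jog_arm: Moves the arm, as the interface text tells. Shift numbers are shares of 1 m and turn numbers shares of pi rad, none past 1 either way. Its arguments: {"type":"object","properties":{"series":{"type":"array","items":{"type":"array"}},"hand":{"type":"number"},"newtons":{"type":"number"}},"required":["series"]}

```bash
mkdir -p pics; python3 - <<'E'
from rig import *
import cv2,numpy as np
print(state())
for n in ("side","top","wrist"):
    im=camera(n); cv2.imwrite(f"pics/{n}0.png",im[:,:,::-1])
    c=get_calibration(n); print(n,c)
E
```

```text
{'clock': 0.0, 'q': array([ 1.02388331e+00,  8.79422845e-02,  1.37222441e+00, -1.67500449e-05,
        1.68359228e+00, -1.03094037e-01]), 'qvel': array([-0.00125592,  0.00044732,  0.00301789,  0.00088748,  0.00036147,
        0.00022588]), 'joint_torque': array([ 1.60624266e-03, -3.40192688e+01, -3.02424431e+01,  7.17743835e-02,
        3.32570518e-02, -1.80751240e-04]), 'tool_pos': array([0.23590527, 0.49627461, 0.21832624]), 'eef_rot': array([ 8.45396827e-01,  5.34137653e-01, -9.66680868e-04,  4.88706202e-04]), 'force': array([ 0.13756109,  0.62262417, -0.75580193]), 'ft_torque': array([-0.02582215, -0.04999977, -0.01096192]), 'width': 0.9984116715453275}
side {'fx': 479.67347440112576, 'fy': 479.67347440112576, 'cx': 279.689203381551, 'cy': 210.42049235149125, 'world_to_cam': array([[ 0.90181241, -0.43202547, -0.00940038, -0.45829128],
       [ 0.33282127,  0.68052945,  0.65277077, -0.26220107],
       [-0.27561636, -0.59180543,  0.75749717, -1.23488405],
       [ 0.        ,  0.        ,  0.        ,  1.        ]])}
top {'fx': 517.642280494928, 'fy': 517.642280494928, 'cx': 274.1102833801893, 'cy': 209.1759441799378, 'world_to_cam': array([[ 5.78826263e-04, -9.99974165e-01,  7.16476449e-03,
        -9.26583309e-03],
       [ 9.83426405e-01,  1.86823978e-03,  1.81298141e-01,
        -5.26159412e-01],
       [-1.81306842e-01,  6.94107846e-03,  9.83402080e-01,
        -1.71871872e+00],
       [ 0.00000000e+00,  0.00000000e+00,  0.00000000e+00,
         1.00000000e+00]])}
wrist {'fx': 319.3034451641048, 'fy': 319.3034451641048, 'cx': 279.19175004424704, 'cy': 208.47859191426588, 'world_to_cam': array([[ 0.42983119,  0.90290859, -0.00111089, -0.55033098],
       [-0.87086473,  0.41425116, -0.26455737,  0.02861382],
       [-0.23841093,  0.11468244,  0.96436931, -0.39158487],
       [ 0.        ,  0.        ,  0.        ,  1.        ]])}
```

View pics/side0.png

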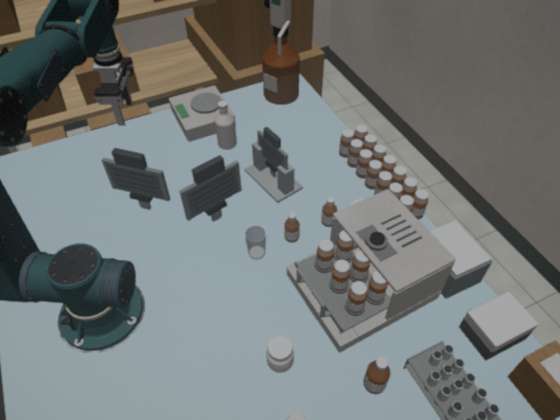

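View pics/top0.png

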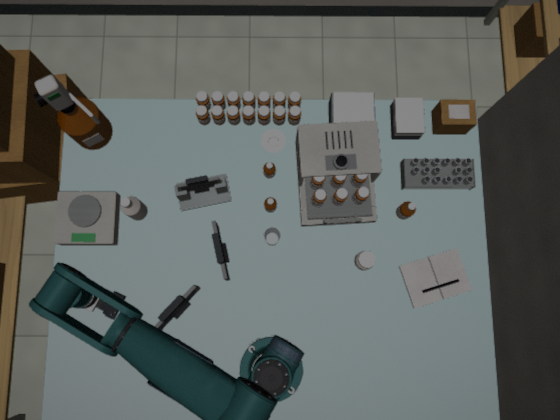

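View pics/wrist0.png

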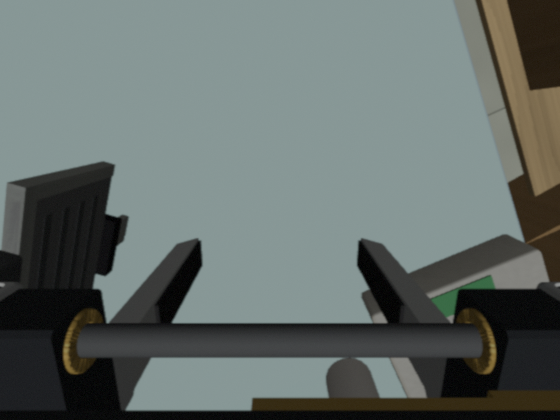

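The side and top views show the shaker with its front towards the robot (top ~(338,175)) and the guard in its stand (top ~(203,188)). Two larger look-alike panels stand loose at top ~(220,250) and ~(178,308). I'll take silhouettes and close crops next.

```bash
cat > h.py <<'E'
import numpy as np,cv2
from rig import *
def K(c): return np.array([[c['fx'],0,c['cx']],[0,c['fy'],c['cy']],[0,0,1]])
def proj(c,P):
    P=np.atleast_2d(P).astype(float); T=c['world_to_cam']; q=P@T[:3,:3].T+T[:3,3]
    return np.c_[c['cx']+c['fx']*q[:,0]/-q[:,2], c['cy']+c['fy']*(-q[:,1])/-q[:,2]]
def ray(c,uv):
    T=c['world_to_cam'];R=T[:3,:3];o=-R.T@T[:3,3]
    d=R.T@np.array([(uv[0]-c['cx'])/c['fx'],-(uv[1]-c['cy'])/c['fy'],-1]); return o,d/np.linalg.norm(d)
def onz(c,uv,z):
    o,d=ray(c,uv); return o+d*(z-o[2])/d[2]
def tri(obs):
    A=np.zeros((3,3));b=np.zeros(3)
    for c,uv in obs:
        o,d=ray(c,uv);M=np.eye(3)-np.outer(d,d);A+=M;b+=M@o
    P=np.linalg.solve(A,b); return P,[proj(c,P)[0]-np.array(uv) for c,uv in obs]
def crop(im,x0,y0,x1,y1,s,name):
    cv2.imwrite(name,cv2.resize(im[y0:y1,x0:x1,::-1],None,fx=s,fy=s,interpolation=cv2.INTER_CUBIC))
E
python3 - <<'E'
from h import *
ims={n:cv2.imread(f"pics/{n}0.png")[:,:,::-1] for n in("side","top")}
crop(ims["top"],160,100,400,260,3.3,"pics/topc.png")
crop(ims["side"],230,110,460,360,2.4,"pics/sidec.png")
for n in ("side","top"):
    for t in ("shaker","guard_grip","start_top","bar","stand","carriage","guard","start","bottle_a","bottle_c","wash","beaker","jar"):
        r=silhouettes(n,t)
        print(n,t,[(round(x['p'],2),np.round(x['point'],1).tolist(),int(x['pixels'].sum())) for x in r[:4]])
print(state()['clock'])
E
```

```text
side shaker [(0.68, [365.7, 269.6], 15597)]
side guard_grip [(0.96, [275.2, 150.6], 908), (0.74, [211.1, 186.1], 2609), (0.67, [134.1, 175.5], 2447)]
side start_top [(0.5, [328.6, 210.1], 267), (0.49, [377.2, 235.3], 131), (0.49, [367.0, 270.6], 15940)]
side bar [(0.63, [343.1, 285.4], 5552)]
side stand [(0.83, [268.6, 174.6], 1472)]
side carriage [(0.95, [343.4, 279.0], 5358), (0.49, [329.1, 209.6], 340)]
side guard [(0.87, [212.5, 188.6], 2692), (0.56, [271.8, 148.6], 860)]
side start [(0.54, [378.9, 236.5], 175)]
side bottle_a [(0.85, [328.2, 208.8], 319), (0.84, [377.4, 374.4], 757), (0.76, [289.6, 227.9], 394)]
side bottle_c [(0.85, [328.2, 208.8], 319), (0.84, [377.4, 374.4], 757), (0.76, [289.6, 227.9], 394)]
side wash [(0.62, [225.4, 129.0], 811)]
side beaker [(0.58, [255.5, 243.2], 592)]
side jar [(0.98, [277.0, 353.9], 818)]
top shaker [(0.93, [336.3, 169.5], 8075), (0.59, [363.5, 258.7], 327), (0.51, [335.6, 199.7], 2954)]
top guard_grip [(0.92, [218.0, 252.1], 503), (0.76, [176.7, 307.3], 669), (0.67, [198.0, 182.9], 506), (0.51, [341.8, 160.0], 119)]
top start_top []
top bar [(0.79, [339.2, 195.8], 2933), (0.62, [134.0, 207.5], 466), (0.21, [209.6, 197.4], 1035)]
top stand [(0.65, [208.3, 196.4], 1017)]
top carriage [(0.97, [335.7, 199.5], 2974), (0.73, [342.7, 160.0], 118)]
top guard [(0.91, [177.5, 308.5], 730), (0.84, [197.9, 186.1], 488), (0.8, [220.2, 251.0], 472)]
top start [(0.58, [341.1, 158.8], 102)]
top bottle_a [(0.83, [405.6, 209.0], 260), (0.74, [267.8, 202.2], 157), (0.74, [267.5, 170.1], 170)]
top bottle_c [(0.83, [405.6, 209.0], 260), (0.74, [267.8, 202.2], 157), (0.74, [267.5, 170.1], 170)]
top wash [(0.84, [136.1, 210.7], 441), (0.35, [407.1, 208.3], 264)]
top beaker [(0.7, [273.6, 235.9], 242)]
top jar [(0.58, [364.9, 260.4], 276), (0.32, [407.7, 208.7], 252)]
1.45
```

View pics/topc.png

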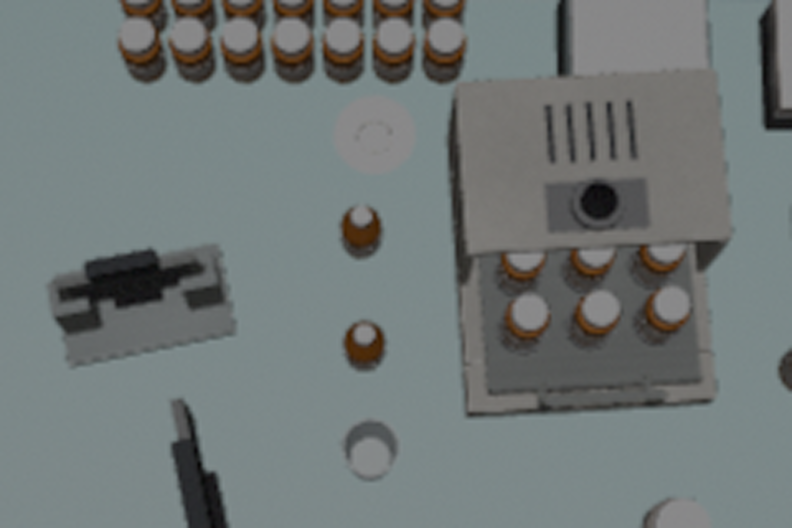

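View pics/sidec.png

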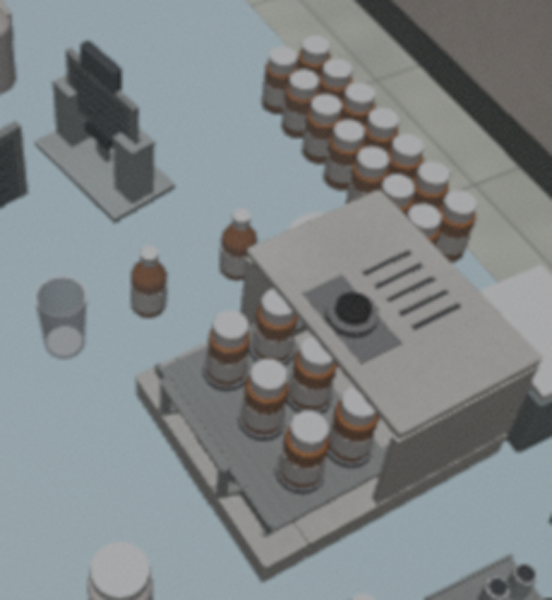

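```bash
python3 - <<'E'
from h import *
from scipy.optimize import least_squares
cs,ct=get_calibration("side"),get_calibration("top")
T=lambda p:np.array(p)/3.3+[160,100]-0.35
S=lambda p:np.array(p)/2.4+[230,110]-0.3
obs=[(ct,T((472,252)),('f',1)),(ct,T((730,238)),('f',-1)),(ct,T((713,71)),('b',-1)),(ct,T((456,89)),('b',1)),
(ct,T((468,414)),('a',1)),(ct,T((713,402)),('a',-1)),
(cs,S((246,253)),('f',1)),(cs,S((402,433)),('f',-1)),(cs,S((538,358)),('b',-1)),(cs,S((385,193)),('b',1)),(cs,S((137,380)),('a',1)),(cs,S((263,566)),('a',-1))]
def model(p):
    x,y,th,w=p;r=[]
    for c,uv,(k,s) in obs:
        lx,lz,hw={'f':(-.02,.18,w),'b':(.155,.18,w),'a':(-.155,.04,.13)}[k]
        P=[x+lx*np.cos(th)-s*hw*np.sin(th),y+lx*np.sin(th)+s*hw*np.cos(th),lz]
        r+=list(proj(c,P)[0]-uv)
    return np.array(r)
r=least_squares(model,[.6,-.2,0,.13],loss='soft_l1');print(r.x,np.degrees(r.x[2]));print(model(r.x).reshape(-1,2).round(1))
x,y,th,_=r.x
def W(l): return np.array([x+l[0]*np.cos(th)-l[1]*np.sin(th),y+l[0]*np.sin(th)+l[1]*np.cos(th),l[2]])
print("slot",W((-.12,0,.055)),"btn",W((.02,0,.18)))
# button
for c,uv in((ct,T((600,201))),(cs,S((354,308)))): print("btn",onz(c,uv,.19))
print(tri([(ct,T((600,201))),(cs,S((354,306)))]))
# bar: ends
a,b=T((540,398)),T((665,391)); print("bar top at .125",onz(ct,a,.13),onz(ct,b,.13))
a,b=S((165,383)),S((222,472)); print("bar side",onz(cs,a,.125),onz(cs,b,.125))
for d in (0,.04,.085):
    print(d,[ (proj(c,W((-.14-d,s*.055,.125)))[0]) for c in(ct,cs) for s in (1,-1)])
# guard handle top corners: top (88,265),(157,252)...
print("stand corners z0?", [onz(ct,T(p),0.0)for p in((72,365),(236,330))])
print("handle", [onz(ct,T(p),.2) for p in((86,265),(156,250),(158,268),(90,283))])
E
```

```text
[ 0.63611736 -0.22422063  0.05690996  0.12566016] 3.260700426990637
[[ 0.3  0.2]
 [ 0.5  0.3]
 [ 0.6 -1.1]
 [ 1.6 -2.6]
 [ 0.4 -0.4]
 [ 1.9 -0.9]
 [ 0.1 -0.7]
 [-3.  -0.3]
 [ 0.6 -0.7]
 [-1.8 -0.6]
 [-2.1 -1.7]
 [-0.4  1.5]]
slot [ 0.51631163 -0.23104614  0.055     ] btn [ 0.65608498 -0.22308305  0.18      ]
btn [ 0.65826584 -0.22259439  0.19      ]
btn [ 0.6636025  -0.21832895  0.19      ]
(array([ 0.65728237, -0.221878  ,  0.20018798]), [array([ 0.21543131, -0.57968021]), array([-0.8094714 ,  0.21261669])])
bar top at .125 [ 0.4748532  -0.16748674  0.13      ] [ 0.48204179 -0.29064712  0.13      ]
bar side [ 0.47514179 -0.1772834   0.125     ] [ 0.47789908 -0.29147836  0.125     ]
0 [array([326.03986439, 214.94248396]), array([359.65290876, 213.11241006]), array([305.0435572 , 266.56611464]), array([329.47519245, 301.22706228])]
0.04 [array([326.95749487, 227.0751342 ]), array([360.71395862, 225.22350714]), array([290.81392096, 273.30694531]), array([314.69929873, 308.74797516])]
0.085 [array([327.99931335, 240.84976306]), array([361.9185938 , 238.97352403]), array([274.43855866, 281.0642444 ]), array([297.67301616, 317.41433337])]
stand corners z0? [array([0.53058122, 0.315472  , 0.        ]), array([0.56883001, 0.14213142, 0.        ])]
handle [array([0.59105932, 0.2704204 , 0.2       ]), array([0.60592499, 0.20415178, 0.2       ]), array([0.58828202, 0.20182316, 0.2       ]), array([0.57348365, 0.26606791, 0.2       ])]
```

>>> jog_arm([
  [[0, 0, 0.05], 0],
  [[0, 0, 0.1], 0],
  [[0.04, -0.04, 0.13], 0.04],
  [[0.08, -0.08, 0.13], 0.08],
  [[0.09, -0.13, 0.13], 0.12],
  [[0.1, -0.18, 0.13], 0.16],
  [[0.11, -0.23, 0.13], 0.16],
  [[0.12, -0.28, 0.13], 0.16],
], hand=1)

```text
clock: 2.25
tool_pos: [0.3522, 0.2351, 0.3496]
eef_rot: [0.686, 0.728, 0.0, 0.0]
force: [0.6, -0.3, 1.0]
width: 1.0
```

```bash
python3 - <<'E'
from h import *
s=state();print(s['clock'],s['tool_pos'],s['eef_rot'],s['q'].round(2))
im=camera("wrist");cv2.imwrite("pics/w1.png",im[:,:,::-1])
E
```

```text
2.25 [0.35215855 0.23505977 0.34956245] [6.85832219e-01 7.27759611e-01 2.86447918e-04 1.85960492e-04] [ 0.45 -0.18  1.37 -0.    1.95 -1.18]
```

View pics/w1.png

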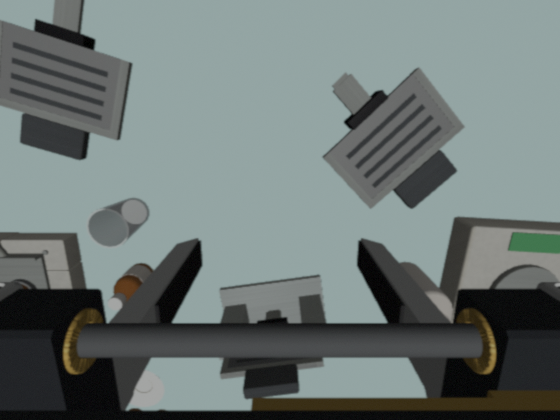

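>>> jog_arm([
  [[0.01, -0.05, 0], 0],
  [[0.02, -0.1, 0], 0],
  [[0.03, -0.15, 0], 0],
  [[0.03, -0.2, 0], 0],
  [[0.04, -0.25, 0], 0],
  [[0.05, -0.3, -0.0], 0],
  [[0.06, -0.35, -0.0], 0],
  [[0.06, -0.4, -0.0], 0],
], hand=-1)

```text
clock: 3.1
tool_pos: [0.4135, -0.1594, 0.3503]
eef_rot: [0.689, 0.724, -0.0, 0.003]
force: [1.5, -0.0, 0.1]
width: 0.357
```

```bash
python3 - <<'E'
from h import *
s=state();print(s['clock'],s['tool_pos'],s['eef_rot'],s['q'].round(2))
im=camera("wrist");cv2.imwrite("pics/w2.png",im[:,:,::-1])
E
```

```text
3.1 [ 0.41347131 -0.15940566  0.35029048] [ 6.89283162e-01  7.24485589e-01 -4.90218973e-04  3.01906862e-03] [-0.49 -0.14  1.34 -0.    1.94 -2.12]
```

View pics/w2.png

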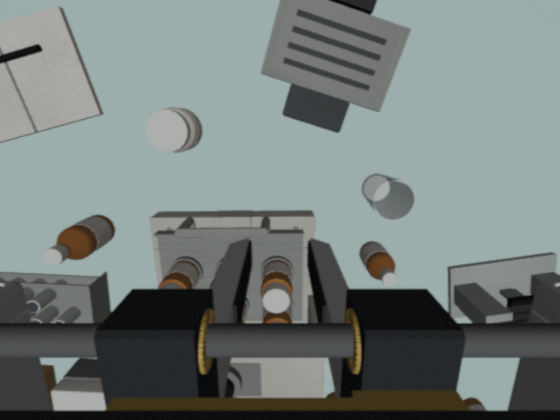

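>>> jog_arm([
  [[0.01, -0.045, 0], 0],
  [[0.01, -0.071, -0.03], 0],
  [[0.01, -0.071, -0.08], 0],
  [[0.01, -0.071, -0.13], 0],
  [[0.01, -0.071, -0.18], 0],
  [[0.01, -0.071, -0.22], 0],
  [[0.01, -0.071, -0.232], 0],
  [[0.01, -0.071, -0.232], 0],
])

```text
clock: 3.95
tool_pos: [0.4221, -0.2365, 0.1153]
eef_rot: [0.693, 0.721, -0.004, 0.002]
force: [-0.0, 0.4, 0.7]
width: 0.007
```

```bash
python3 - <<'E'
from h import *
s=state();print(s['clock'],s['tool_pos'],s['eef_rot'],s['force'])
im=camera("wrist");cv2.imwrite("pics/w3.png",im[:,:,::-1])
im=camera("side");crop(im,230,150,460,360,2.5,"pics/s3.png")
E
```

```text
3.95 [ 0.4221384  -0.23648412  0.11525585] [ 0.69260681  0.72130415 -0.00369652  0.00157336] [-0.0288993   0.39291815  0.70674408]
```

View pics/w3.png

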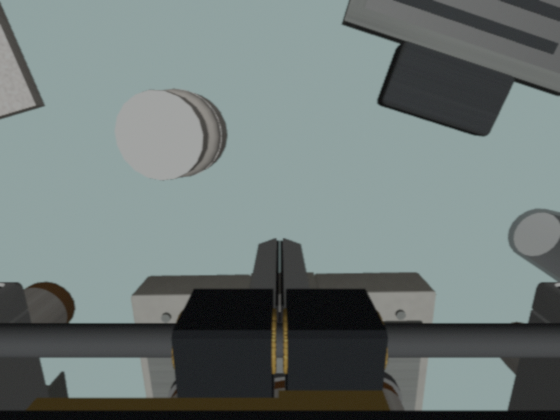

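View pics/s3.png

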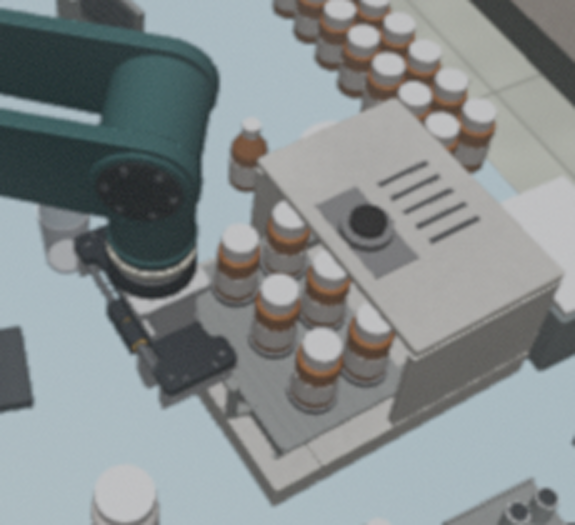

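>>> jog_arm([
  [[0.02, 0.001, 0.002], 0],
  [[0.035, 0.002, 0.002], 0],
  [[0.045, 0.003, 0.002], 0],
  [[0.055, 0.003, 0.002], 0],
  [[0.065, 0.004, 0.002], 0],
  [[0.075, 0.004, 0.002], 0],
  [[0.085, 0.005, 0.002], 0],
  [[0.095, 0.005, 0.002], 0],
])

```text
clock: 4.85
tool_pos: [0.5199, -0.2328, 0.121]
eef_rot: [0.693, 0.721, -0.003, 0.005]
force: [-2.3, 0.4, 2.5]
width: 0.001
```

Contact with the bar (≈2.4 N, sliding). I'll go on in small steps to the stop.

>>> jog_arm([
  [[0.006, 0, -0.002], 0],
  [[0.012, 0.001, -0.002], 0],
  [[0.016, 0.001, -0.002], 0],
  [[0.02, 0.001, -0.002], 0],
])

```text
clock: 5.25
tool_pos: [0.5398, -0.2317, 0.1184]
eef_rot: [0.693, 0.721, -0.003, 0.004]
force: [-2.4, -0.5, 0.5]
width: 0.007
```

>>> jog_arm([
  [[0.003, 0, 0], 0],
  [[0.006, 0, 0], 0],
])

```text
clock: 5.45
tool_pos: [0.54, -0.2316, 0.1183]
eef_rot: [0.693, 0.721, -0.008, -0.001]
force: [-22.2, -0.1, 12.3]
width: 0.005
```

>>> jog_arm([
  [[0.003, 0, 0], 0],
  [[0.006, 0, 0], 0],
])

```text
clock: 5.65
tool_pos: [0.5399, -0.2316, 0.1185]
eef_rot: [0.693, 0.721, -0.013, -0.007]
force: [-23.8, 0.9, 11.3]
width: 0.006
```

>>> jog_arm([
  [[-0.01, 0, 0], 0],
  [[-0.03, 0, 0], 0],
  [[-0.06, 0, 0.0], 0],
  [[-0.08, 0, 0.04], 0],
  [[-0.08, 0, 0.09], 0],
  [[-0.08, 0.0, 0.14], 0],
  [[-0.08, 0.0, 0.18], 0],
  [[-0.08, 0.0, 0.2], 0],
])

```text
clock: 6.45
tool_pos: [0.4614, -0.2318, 0.3239]
eef_rot: [0.693, 0.721, -0.011, -0.002]
force: [0.0, -0.4, -0.1]
width: 0.008
```

```bash
python3 - <<'E'
from h import *
s=state();print(s['clock'],s['tool_pos'],s['eef_rot'],s['force'])
im=camera("wrist");cv2.imwrite("pics/w4.png",im[:,:,::-1]);np.savez("w4.npz",**get_calibration("wrist"))
im=camera("side");crop(im,230,150,460,360,2.5,"pics/s4.png");cv2.imwrite("pics/s4f.png",im[:,:,::-1])
im=camera("top");crop(im,280,110,400,230,5,"pics/t4.png");cv2.imwrite("pics/t4f.png",im[:,:,::-1])
E
```

```text
6.45 [ 0.46143554 -0.23184571  0.32393897] [ 0.69306212  0.72079064 -0.01097954 -0.00228255] [ 0.03008298 -0.43832465 -0.11556942]
```

View pics/w4.png

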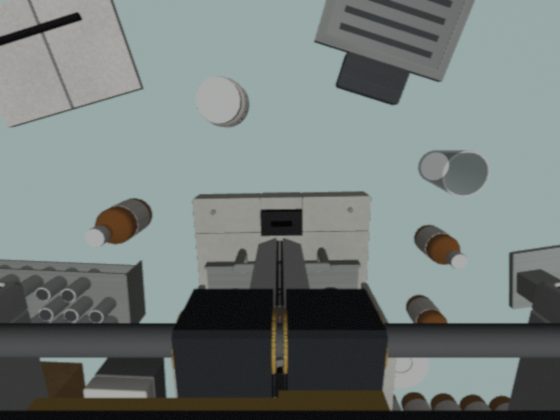

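View pics/s4.png

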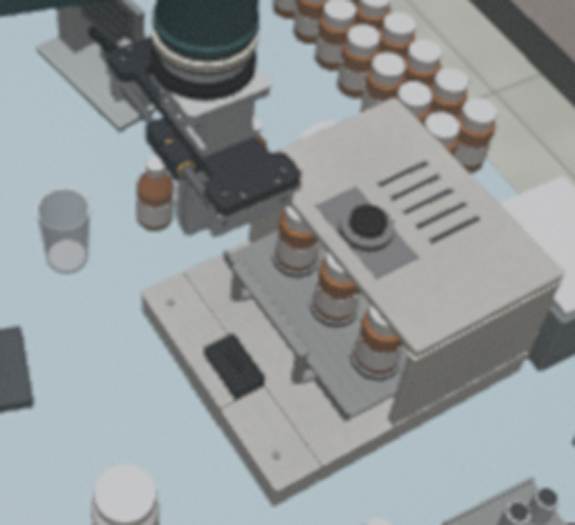

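View pics/t4.png

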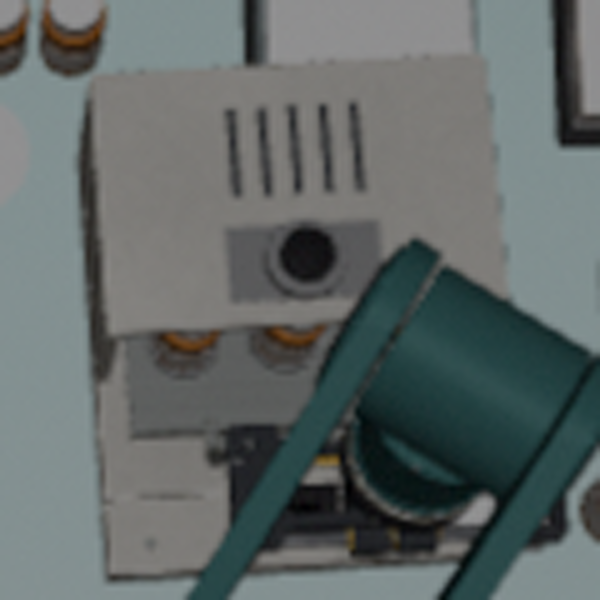

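```bash
python3 - <<'E'
from h import *
from scipy.spatial.transform import Rotation as R
s=state();print(R.from_quat(s['eef_rot']).as_matrix().round(4))
im=cv2.imread("pics/w4.png")[:,:,::-1]
crop(im,185,185,380,285,4,"pics/w4c.png")
im=cv2.imread("pics/s4f.png")[:,:,::-1]
crop(im,280,240,400,355,5,"pics/s4c.png")
E
```

```text
[[-0.0392  0.999  -0.0232]
 [ 0.9992  0.039  -0.0104]
 [-0.0094 -0.0236 -0.9997]]
```

View pics/w4c.png

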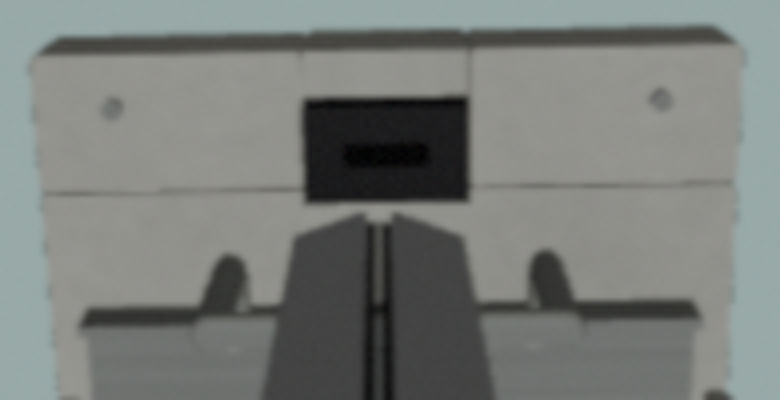

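View pics/s4c.png

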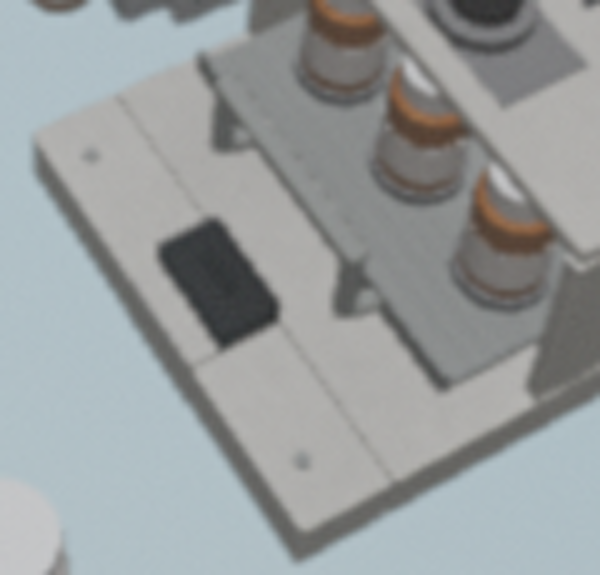

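```bash
python3 - <<'E'
from h import *
c=dict(np.load("w4.npz"))
f=lambda p:np.array(p)/4+[185,185]-0.375
for p in((305,100),(466,98),(466,200),(305,201),(386,154)): print(p,onz(c,f(p),.055).round(4))
# check height w side: slot centre in side crop (219,275)/5
cs=get_calibration("side"); 
q=[(160,250),(213,220),(277,305),(225,345)]
print([onz(cs,np.array(p)/5+[280,240]-.4,.055).round(4) for p in q])
print(tri([(c,f((386,154))),(cs,np.array((219,278))/5+[280,240]-.4)]))
T=c['world_to_cam'];print("cam",-T[:3,:3].T@T[:3,3])
# apron corners / line in w4
for p in((33,57),(742,45)):print(onz(c,f(p),.04).round(4))
E
```

```text
(305, 100) [ 0.5049 -0.2601  0.055 ]
(466, 98) [ 0.5018 -0.2031  0.055 ]
(466, 200) [ 0.5398 -0.201   0.055 ]
(305, 201) [ 0.5428 -0.2592  0.055 ]
(386, 154) [ 0.5237 -0.2306  0.055 ]
[array([ 0.4997, -0.2052,  0.055 ]), array([ 0.5322, -0.2014,  0.055 ]), array([ 0.5369, -0.2583,  0.055 ]), array([ 0.503 , -0.2666,  0.055 ])]
(array([ 0.52231189, -0.23041802,  0.0514116 ]), [array([ 0.18140645, -1.6517498 ]), array([ 0.84721457, -0.44120305])])
cam [ 0.38921471 -0.23233562  0.49319182]
[ 0.4969 -0.3608  0.04  ]
[ 0.4817 -0.1037  0.04  ]
```

>>> jog_arm([
  [[0.01, 0.04, 0.02], -0.045],
  [[0.03, 0.085, 0.04], -0.09],
  [[0.045, 0.13, 0.05], -0.135],
  [[0.06, 0.175, 0.06], -0.18],
  [[0.075, 0.22, 0.07], -0.225],
  [[0.09, 0.265, 0.07], -0.27],
  [[0.1, 0.31, 0.07], -0.315],
  [[0.11, 0.355, 0.07], -0.36],
], hand=0.2)

```text
clock: 7.4
tool_pos: [0.568, 0.1103, 0.387]
eef_rot: [0.968, 0.25, -0.009, -0.011]
force: [0.2, -0.8, -0.7]
width: 0.594
```

>>> jog_arm([
  [[0.01, 0.04, 0.0], -0.045],
  [[0.01, 0.08, 0.0], -0.092],
  [[0.01, 0.12, 0.0], -0.092],
  [[0.01, 0.16, 0], -0.092],
  [[0.01, 0.19, 0], -0.092],
  [[0.01, 0.19, 0], -0.092],
])

```text
clock: 8.0
tool_pos: [0.5773, 0.3045, 0.3823]
eef_rot: [0.994, 0.111, -0.011, -0.012]
force: [0.2, 0.0, -0.5]
width: 0.599
```

```bash
python3 - <<'E'
from h import *
from scipy.spatial.transform import Rotation as R
s=state();print(s['clock'],s['tool_pos'],s['eef_rot'],s['force'])
print(R.from_quat(s['eef_rot']).as_matrix().round(4))
im=camera("wrist");cv2.imwrite("pics/w5.png",im[:,:,::-1]);np.savez("w5.npz",**get_calibration("wrist"))
E
```

```text
8.0 [0.57731087 0.30445496 0.38229125] [ 0.99369412  0.11095001 -0.01080888 -0.0120521 ] [ 0.20267497  0.02896121 -0.49118233]
[[ 0.9751  0.2202 -0.0242]
 [ 0.2208 -0.9751  0.0216]
 [-0.0188 -0.0264 -0.9995]]
```

View pics/w5.png

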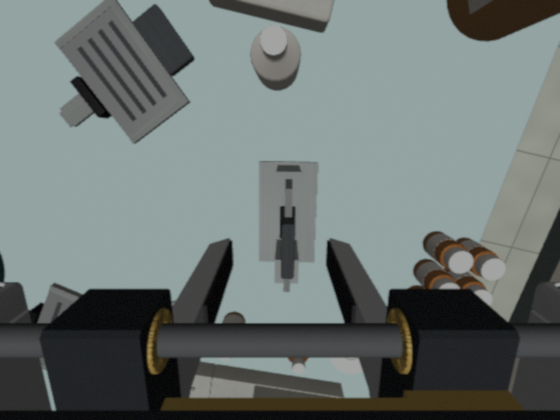

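```bash
python3 - <<'E'
from h import *
im=cv2.imread("pics/w5.png")[:,:,::-1]
crop(im,235,140,345,310,3.5,"pics/w5c.png")
crop(cv2.imread("pics/side0.png")[:,:,::-1],235,115,315,205,6,"pics/s0c.png")
crop(cv2.imread("pics/top0.png")[:,:,::-1],165,165,240,215,8,"pics/t0c.png")
E
```

```text
(no output)
```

View pics/w5c.png

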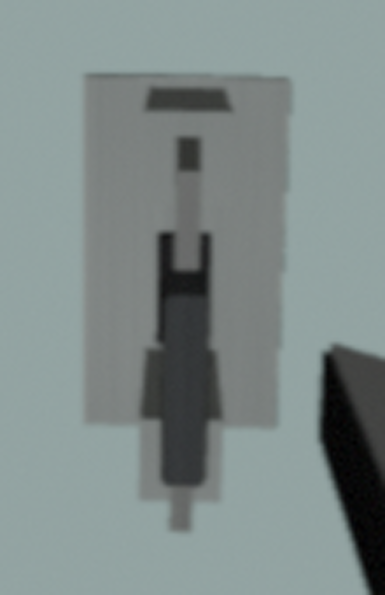

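View pics/s0c.png

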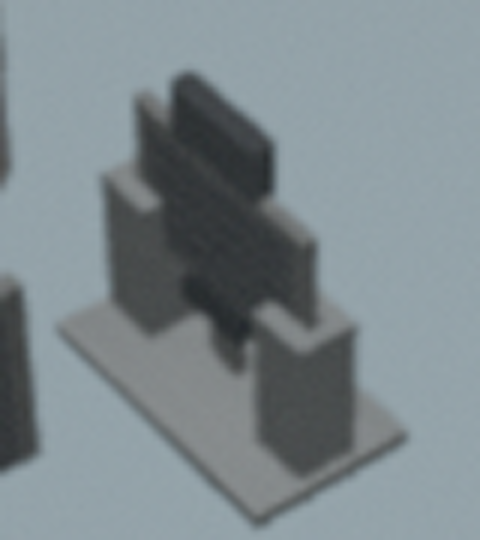

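View pics/t0c.png

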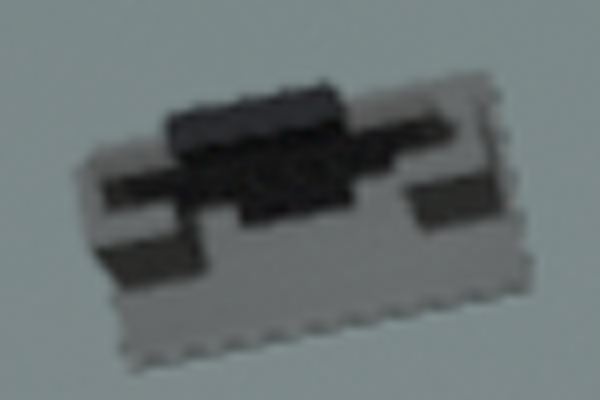

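```bash
python3 - <<'E'
from h import *
c=dict(np.load("w5.npz"));cs=get_calibration("side");ct=get_calibration("top")
w=lambda p:np.array(p)/3.5+[235,140]-.36
s=lambda p:np.array(p)/6+[235,115]-.42
t=lambda p:np.array(p)/8+[165,165]-.44
A=[(c,w((187,295))),(cs,s((184,76))),(ct,t((174,135)))]
B=[(c,w((185,485))),(cs,s((266,145))),(ct,t((340,103)))]
for o in (A,B,A[:2],B[:2],A[::2],B[::2]):
    P,r=tri(o);print(P.round(4),np.round(r,1).tolist())
for o in(A,B):
    print([onz(q,uv,.194).round(4).tolist() for q,uv in o])
# stand base corners from wrist at z ~0
print([onz(c,w(p),z).round(4).tolist() for p,z in (((84,75),.0),((290,78),.0),((84,425),.0),((278,428),.0))])
print([onz(c,w(p),.104).round(4).tolist() for p in ((138,500),(220,500))])
E
```

```text
[0.5915 0.2702 0.192 ] [[-1.8, -0.2], [-0.3, 0.3], [-0.1, -1.0]]
[0.605  0.2043 0.1942] [[-2.5, -0.9], [-0.2, 0.2], [0.0, -1.3]]
[0.5932 0.2707 0.1925] [[-0.3, -0.2], [0.1, -0.0]]
[0.607  0.2044 0.1946] [[-0.9, -0.5], [0.4, -0.1]]
[0.5917 0.2698 0.1869] [[-1.7, -1.1], [0.3, -0.7]]
[0.6049 0.2039 0.1921] [[-2.6, -1.4], [0.2, -1.1]]
[[0.5935, 0.271, 0.194], [0.592, 0.269, 0.194], [0.5877, 0.2694, 0.194]]
[[0.6082, 0.2037, 0.194], [0.606, 0.205, 0.194], [0.6008, 0.2043, 0.194]]
[[0.534, 0.3133, 0.0], [0.6327, 0.334, 0.0], [0.5713, 0.1328, 0.0], [0.6717, 0.1543, 0.0]]
[[0.6005, 0.1492, 0.104], [0.6353, 0.1573, 0.104]]
```

>>> jog_arm([
  [[0.015, -0.035, -0.01], -0.003],
  [[0.023, -0.067, -0.03], -0.003],
  [[0.023, -0.067, -0.07], -0.003],
  [[0.023, -0.067, -0.11], -0.003],
  [[0.023, -0.067, -0.13], -0.003],
  [[0.023, -0.067, -0.13], -0.003],
])

```text
clock: 8.65
tool_pos: [0.5986, 0.2329, 0.2468]
eef_rot: [0.994, 0.104, -0.016, -0.011]
force: [0.4, 0.5, -0.2]
width: 0.596
```

```bash
python3 - <<'E'
from h import *
from scipy.spatial.transform import Rotation as R
s=state();print(s['clock'],s['tool_pos'],s['eef_rot'],s['force'])
print(R.from_quat(s['eef_rot']).as_matrix().round(4))
im=camera("wrist");cv2.imwrite("pics/w6.png",im[:,:,::-1]);np.savez("w6.npz",**get_calibration("wrist"))
crop(im,200,180,360,320,4,"pics/w6c.png")
c=get_calibration("wrist")
for p in([.6008,.2374,.194],s['tool_pos']): print(proj(c,p))
E
```

```text
8.65 [0.5986313  0.23291717 0.24682651] [ 0.99442028  0.10378698 -0.01568873 -0.01050857] [ 0.42184085  0.53298079 -0.17295754]
[[ 0.978   0.2061 -0.0334]
 [ 0.2067 -0.9782  0.0176]
 [-0.029  -0.0242 -0.9993]]
[[281.54783194 226.73710175]]
[[274.85050331 260.36460244]]
```

View pics/w6c.png

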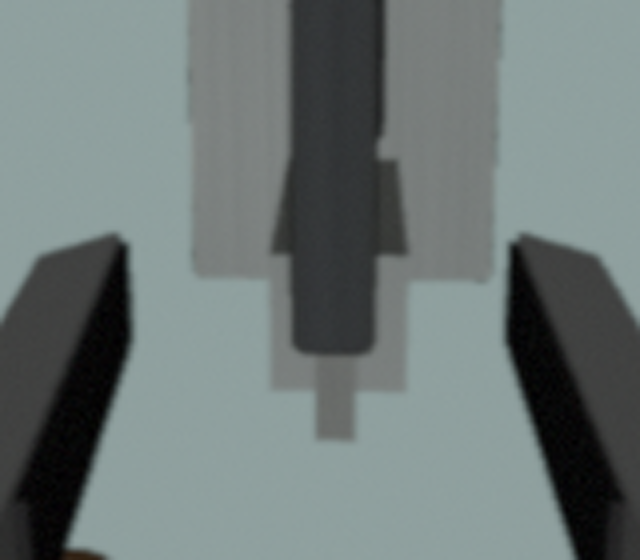

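```bash
python3 - <<'E'
from h import *
s=state();q=s['q'];print(s['clock'],q.round(4),q[1]+q[2]+q[4]-np.pi,s['qvel'].round(4),s['tool_pos'],s['eef_rot'].round(4))
c=get_calibration("wrist");T=c['world_to_cam'];R=T[:3,:3]
from scipy.spatial.transform import Rotation as Ro
E=Ro.from_quat(s['eef_rot']).as_matrix()
print("cam in tool R",(E.T@R.T).round(3),"t",(E.T@(-R.T@T[:3,3]-s['tool_pos'])).round(4))
for f in("w4.npz","w5.npz"): print(f)
E
```

```text
8.7 [0.2697 0.3122 1.0466 0.0267 1.8049 0.0671] 0.022104877653899457 [ 0.0111 -0.0243 -0.0891  0.0024  0.0111  0.0019] [0.59968614 0.23356168 0.25018239] [ 0.9944  0.104  -0.0131 -0.011 ]
cam in tool R [[ 1.     0.001 -0.001]
 [ 0.001 -0.965 -0.264]
 [-0.001  0.264 -0.965]] t [ 0.0012 -0.0768 -0.166 ]
w4.npz
w5.npz
```

```bash
python3 - <<'E'
from h import *
for i in range(8):
    camera("wrist"); s=state();q=s['q'];print(s['clock'],q[1]+q[2]+q[4]-np.pi,q[3].round(4),s['qvel'].round(3),s['tool_pos'].round(4),s['eef_rot'].round(4))
E
```

```text
8.75 0.017550317443164154 0.0268 [ 0.009 -0.018 -0.061  0.     0.004  0.001] [0.6006 0.2341 0.2528] [ 0.9944  0.1042 -0.0108 -0.0114]
8.8 0.01440021402633418 0.0269 [ 0.007 -0.011 -0.035  0.001  0.001  0.001] [0.6011 0.2346 0.2545] [ 0.9944  0.1045 -0.0093 -0.0117]
8.85 0.012725253842287731 0.0269 [ 0.005 -0.005 -0.015  0.001 -0.001  0.001] [0.6014 0.2349 0.2554] [ 0.9944  0.1047 -0.0085 -0.0118]
8.9 0.012095539739853223 0.0268 [ 0.005  0.001 -0.002  0.    -0.    -0.   ] [0.6015 0.2351 0.2557] [ 0.9944  0.1048 -0.0082 -0.0119]
8.95 0.012148759819905486 0.0268 [ 0.004  0.003  0.005  0.    -0.002 -0.001] [0.6015 0.2353 0.2556] [ 0.9944  0.1049 -0.0082 -0.0119]
9.0 0.012756349139399603 0.0269 [ 0.001  0.004  0.012  0.001 -0.002  0.   ] [0.6014 0.2354 0.2552] [ 0.9944  0.105  -0.0085 -0.0118]
9.05 0.013450947146906422 0.0269 [ 0.002  0.004  0.009 -0.001  0.     0.002] [0.6012 0.2354 0.2548] [ 0.9944  0.105  -0.0088 -0.0118]
9.1 0.014085949504501372 0.0268 [ 0.002  0.006  0.01  -0.    -0.003  0.   ] [0.6011 0.2354 0.2545] [ 0.9944  0.105  -0.0091 -0.0117]
```

>>> jog_arm([
  [[0.0, 0.001, 0.04], 0],
  [[0.0, 0.001, 0.085], 0],
])

```text
clock: 9.3
tool_pos: [0.6, 0.2364, 0.3374]
eef_rot: [0.994, 0.105, -0.012, -0.011]
force: [1.6, 0.5, 0.7]
width: 0.599
```

```bash
cat > st.py <<'E'
from h import *
import sys
def p():
    s=state();q=s['q'];E=s['eef_rot'];print(s['clock'],"pitch",(q[1]+q[2]+q[4]-np.pi).round(4),q[3].round(4),s['qvel'].round(2),s['tool_pos'].round(4),E.round(4),"yaw",np.degrees(2*np.arctan2(E[1],E[0])).round(2),s['force'].round(1),round(s['width'],3))
if __name__=="__main__":
    p()
    for i in range(int(sys.argv[1])): camera("wrist"); p()
E
python3 st.py 0
```

```text
9.3 pitch 0.0207 0.0285 [-0.    0.15 -1.19  0.01  0.95  0.03] [0.6    0.2364 0.3374] [ 0.9943  0.1052 -0.0124 -0.0111] yaw 12.07 [1.6 0.5 0.7] 0.599
```

```bash
python3 st.py 2
```

```text
9.3 pitch 0.0207 0.0285 [-0.    0.15 -1.19  0.01  0.95  0.03] [0.6    0.2364 0.3374] [ 0.9943  0.1052 -0.0124 -0.0111] yaw 12.07 [1.6 0.5 0.7] 0.599
9.35 pitch 0.0018 0.0287 [ 0.   -0.08 -0.    0.   -0.11 -0.  ] [0.6019 0.2368 0.3492] [ 0.9944  0.1053 -0.0032 -0.0128] yaw 12.09 [-2.7 -0.8  4. ] 0.597
9.4 pitch -0.0008 0.0287 [-0.    0.01  0.1  -0.   -0.06 -0.  ] [0.6024 0.2371 0.3484] [ 0.9943  0.1054 -0.0019 -0.013 ] yaw 12.1 [-0.8 -0.1  1.7] 0.6
```

```bash
python3 - <<'E'
from h import *
import st
for i in range(3):
    c=get_calibration("wrist");s=state();im=camera("wrist")
st.p()
np.savez("w7.npz",**c);cv2.imwrite("pics/w7.png",im[:,:,::-1])
crop(im,200,150,360,310,3.7,"pics/w7c.png")
for p in([.5935,.271,.194],[.6082,.2037,.194]): print(proj(c,p), (proj(c,p)-[200,150])*3.7)
print(proj(c,s['tool_pos']))
E
```

```text
9.55 pitch 0.0131 0.0284 [-0.    0.02  0.05 -0.    0.   -0.  ] [0.6012 0.2366 0.3396] [ 0.9944  0.1051 -0.0087 -0.0118] yaw 12.07 [ 1.2 -0.6 -0.6] 0.6
[[278.34355295 168.74890081]] [[289.87114593  69.37093299]]
[[278.69028442 235.03699544]] [[291.15405234 314.63688313]]
[[276.66333911 262.1028012 ]]
```

View pics/w7c.png

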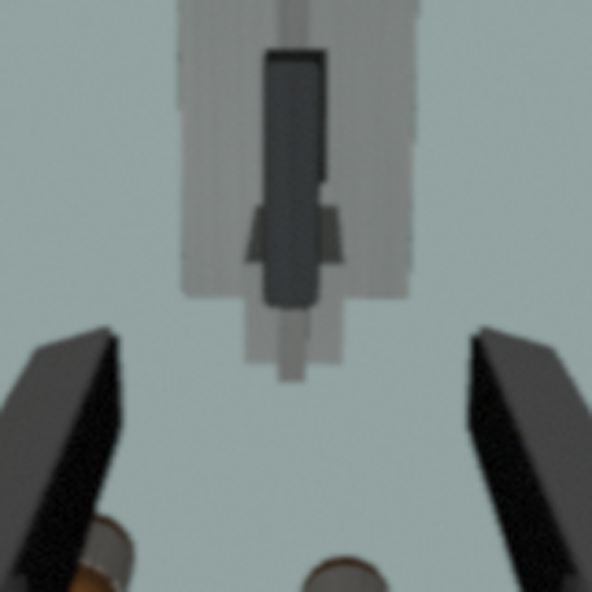

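>>> jog_arm([
  [[0.0, 0.0, 0.04], 0],
  [[0.0, 0.0, 0.085], 0],
  [[0.0, 0.0, 0.085], 0],
])

```text
clock: 9.85
tool_pos: [0.6015, 0.2367, 0.4301]
eef_rot: [0.994, 0.105, -0.004, -0.013]
force: [0.6, 0.5, 1.4]
width: 0.604
```

```bash
python3 st.py 0
```

```text
9.85 pitch 0.0037 0.0318 [ 0.   -0.    0.11 -0.   -0.07 -0.  ] [0.6015 0.2367 0.4301] [ 0.9944  0.1053 -0.0041 -0.0126] yaw 12.09 [0.6 0.5 1.4] 0.604
```

>>> jog_arm([
  [[-0.001, 0.001, -0.04], 0],
  [[-0.002, 0.001, -0.08], 0],
  [[-0.002, 0.001, -0.12], 0],
  [[-0.002, 0.001, -0.16], 0],
  [[-0.002, 0.001, -0.185], 0],
  [[-0.002, 0.001, -0.2], 0],
  [[-0.002, 0.001, -0.2], 0],
  [[-0.002, 0.001, -0.2], 0],
])

```text
clock: 10.65
tool_pos: [0.5997, 0.2378, 0.2306]
eef_rot: [0.994, 0.105, -0.004, -0.013]
force: [-0.5, -0.1, 0.7]
width: 0.597
```

```bash
python3 - <<'E'
from h import *
import st
for i in range(2): st.p();camera("side")
c=get_calibration("wrist");s=state();im=camera("wrist");st.p()
np.savez("w8.npz",**c);cv2.imwrite("pics/w8.png",im[:,:,::-1])
print(proj(c,s['tool_pos']))
E
```

```text
10.65 pitch 0.0033 0.0266 [ 0.   -0.02 -0.05  0.    0.    0.  ] [0.5997 0.2378 0.2306] [ 0.9944  0.1053 -0.0039 -0.0126] yaw 12.09 [-0.5 -0.1  0.7] 0.597
10.7 pitch 0.001 0.0266 [-0.   -0.01 -0.02 -0.   -0.    0.  ] [0.6002 0.2379 0.2318] [ 0.9944  0.1053 -0.0028 -0.0128] yaw 12.09 [-0.5 -0.4  0.5] 0.602
10.8 pitch -0.0005 0.0265 [ 0.  0.  0.  0. -0.  0.] [0.6005 0.238  0.2326] [ 0.9944  0.1053 -0.002  -0.0129] yaw 12.09 [ 0.3  0.1 -0.3] 0.601
[[276.681203   262.07952979]]
```

View pics/w8.png

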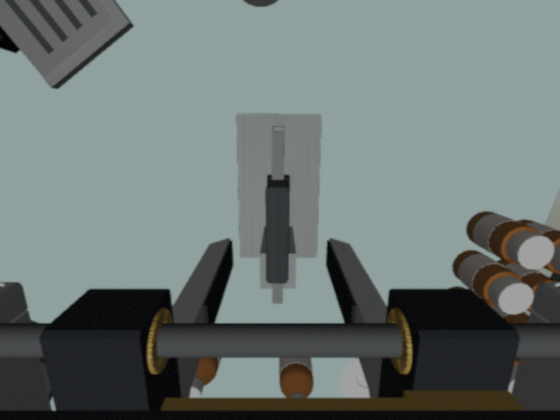

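>>> jog_arm([
  [[-0.001, 0.0, -0.015], 0],
  [[-0.001, 0.0, -0.03], 0],
  [[-0.001, 0.0, -0.045], 0],
  [[-0.001, 0.0, -0.055], 0],
  [[-0.001, 0.0, -0.06], 0],
  [[-0.001, 0.0, -0.06], 0],
  [[-0.001, 0.0, -0.06], 0],
  [[-0.001, 0.0, -0.06], 0],
])

```text
clock: 11.6
tool_pos: [0.5999, 0.2381, 0.1736]
eef_rot: [0.994, 0.105, -0.001, -0.013]
force: [-0.1, 0.3, -0.2]
width: 0.599
```

```bash
python3 - <<'E'
from h import *
import st
st.p();im=camera("side");st.p()
crop(im,200,80,330,210,4.5,"pics/s9.png")
E
```

```text
11.6 pitch -0.0022 0.0262 [ 0. -0. -0. -0.  0. -0.] [0.5999 0.2381 0.1736] [ 0.9944  0.1053 -0.0011 -0.0131] yaw 12.09 [-0.1  0.3 -0.2] 0.599
11.65 pitch -0.0022 0.0263 [ 0.  0.  0.  0. -0.  0.] [0.5999 0.2381 0.1737] [ 0.9944  0.1053 -0.0011 -0.0131] yaw 12.09 [-0.3 -0.4  1.1] 0.596
```

View pics/s9.png

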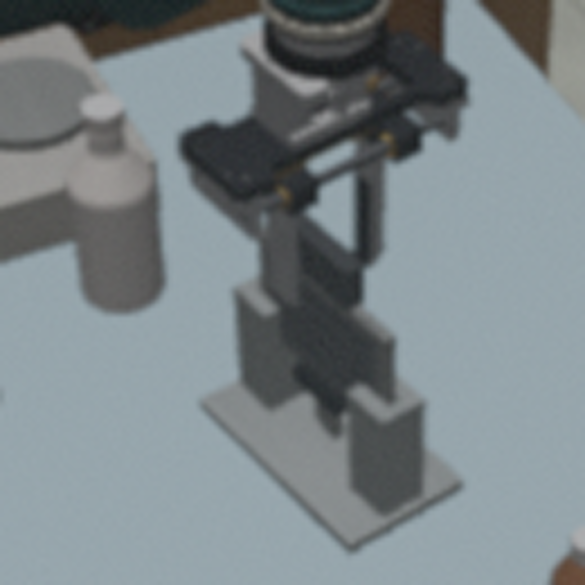

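>>> jog_arm([
  [[0, 0, 0], 0],
  [[0, 0, 0], 0],
  [[0, 0, 0], 0],
  [[0, 0, 0], 0],
  [[0, 0, 0], 0],
  [[0, 0, 0], 0],
  [[0, 0, 0], 0],
  [[0, 0, 0], 0],
], hand=-1, newtons=50)

```text
clock: 12.45
tool_pos: [0.5998, 0.2381, 0.1736]
eef_rot: [0.994, 0.105, -0.001, -0.013]
force: [0.8, -0.6, -0.1]
width: 0.165
```

```bash
python3 st.py 0
```

```text
12.45 pitch -0.002 0.0262 [-0. -0.  0.  0. -0.  0.] [0.5998 0.2381 0.1736] [ 0.9944  0.1053 -0.0012 -0.0131] yaw 12.09 [ 0.8 -0.6 -0.1] 0.165
```

>>> jog_arm([
  [[0, 0, 0.008], 0],
  [[0, 0, 0.025], 0],
  [[0, 0, 0.045], 0],
  [[0, 0, 0.065], 0],
  [[0, 0, 0.085], 0],
  [[0, 0, 0.1], 0],
  [[0, 0, 0.11], 0],
  [[0, 0, 0.11], 0],
])

```text
clock: 13.25
tool_pos: [0.6003, 0.2383, 0.2852]
eef_rot: [0.994, 0.105, 0.0, -0.013]
force: [0.4, 0.1, -2.2]
width: 0.169
```

>>> jog_arm([
  [[0, 0, 0.01], 0],
  [[0, 0, 0.03], 0],
  [[0, 0, 0.05], 0],
  [[0, 0, 0.07], 0],
  [[0, 0, 0.085], 0],
  [[0, 0, 0.09], 0],
  [[0, 0, 0.09], 0],
  [[0, 0, 0.09], 0],
])

```text
clock: 14.05
tool_pos: [0.6002, 0.2382, 0.3738]
eef_rot: [0.994, 0.105, -0.001, -0.013]
force: [-0.3, -1.0, -3.2]
width: 0.172
```

```bash
python3 - <<'E'
from h import *
import st
st.p();im=camera("side");st.p()
crop(im,180,40,330,200,3.7,"pics/s10.png")
E
```

```text
14.05 pitch -0.0025 0.0292 [ 0.    0.    0.02 -0.   -0.    0.  ] [0.6002 0.2382 0.3738] [ 0.9944  0.1053 -0.0011 -0.0131] yaw 12.09 [-0.3 -1.  -3.2] 0.172
14.1 pitch -0.002 0.0292 [0. 0. 0. 0. 0. 0.] [0.6002 0.2382 0.3735] [ 0.9944  0.1053 -0.0013 -0.013 ] yaw 12.09 [-0.3 -0.4 -4.2] 0.168
```

View pics/s10.png

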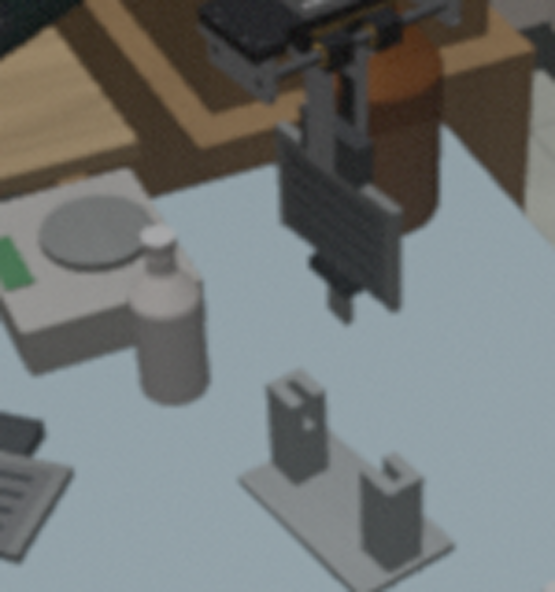

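>>> jog_arm([
  [[-0.002, -0.01, 0], -0.005],
  [[-0.006, -0.03, 0], -0.015],
  [[-0.01, -0.06, 0], -0.025],
  [[-0.015, -0.09, 0], -0.035],
  [[-0.02, -0.12, 0], -0.045],
  [[-0.025, -0.145, 0], -0.049],
  [[-0.028, -0.16, 0], -0.049],
  [[-0.028, -0.165, 0], -0.049],
])

```text
clock: 14.9
tool_pos: [0.5716, 0.0715, 0.3734]
eef_rot: [1.0, 0.027, -0.001, -0.013]
force: [-0.8, 1.0, -3.5]
width: 0.165
```

>>> jog_arm([
  [[-0.002, -0.01, 0], 0],
  [[-0.006, -0.03, 0], 0],
  [[-0.01, -0.06, 0], 0],
  [[-0.015, -0.09, 0], 0],
  [[-0.02, -0.12, 0], 0],
  [[-0.025, -0.145, 0], 0],
  [[-0.028, -0.16, 0], 0],
  [[-0.028, -0.165, 0], 0],
])

```text
clock: 15.7
tool_pos: [0.5435, -0.0944, 0.3732]
eef_rot: [1.0, 0.027, -0.001, -0.013]
force: [0.0, 0.7, -4.1]
width: 0.166
```

```bash
python3 st.py 1
```

```text
15.7 pitch 0.0093 0.027 [-0.06  0.02 -0.03  0.02  0.   -0.07] [ 0.5435 -0.0944  0.3732] [ 9.996e-01  2.690e-02 -7.000e-04 -1.310e-02] yaw 3.08 [ 0.   0.7 -4.1] 0.166
15.75 pitch 0.0091 0.0269 [ 0.03 -0.    0.    0.01  0.    0.02] [ 0.5437 -0.0943  0.3732] [ 9.996e-01  2.690e-02 -6.000e-04 -1.310e-02] yaw 3.09 [ 0.9 -0.5 -3. ] 0.164
```

>>> jog_arm([
  [[-0.002, -0.01, 0], 0],
  [[-0.006, -0.03, 0], 0],
  [[-0.012, -0.06, 0], 0],
  [[-0.018, -0.09, 0], 0],
  [[-0.022, -0.117, 0], 0],
  [[-0.024, -0.132, 0], 0],
  [[-0.024, -0.137, 0], 0],
  [[-0.024, -0.137, 0], 0],
])

```text
clock: 16.55
tool_pos: [0.52, -0.2311, 0.3729]
eef_rot: [1.0, 0.027, -0.001, -0.013]
force: [0.6, 0.9, -3.0]
width: 0.169
```

>>> jog_arm([
  [[0, 0, -0.01], 0],
  [[0, 0, -0.03], 0],
  [[0, 0, -0.05], 0],
  [[0, 0, -0.07], 0],
  [[0, 0, -0.09], 0],
  [[0, 0, -0.1], 0],
  [[0, 0, -0.1], 0],
  [[0, 0, -0.1], 0],
])

```text
clock: 17.35
tool_pos: [0.5203, -0.2306, 0.2735]
eef_rot: [1.0, 0.028, -0.0, -0.013]
force: [-0.2, -0.7, -2.4]
width: 0.166
```

```bash
cat > look.py <<'E'
from h import *
import st,sys
n=sys.argv[1]
st.p();ims=camera("side");imt=camera("top");c=get_calibration("wrist");im=camera("wrist");st.p()
np.savez(f"w{n}.npz",**c)
for a,b in(("s",ims),("t",imt),("w",im)): cv2.imwrite(f"pics/{a}{n}f.png",b[:,:,::-1])
crop(ims,250,200,370,330,5,f"pics/s{n}.png")
crop(im,190,60,390,300,3.2,f"pics/w{n}.png")
E
python3 look.py 11
```

```text
17.35 pitch 0.0145 0.023 [-0.01 -0.01 -0.03  0.    0.   -0.  ] [ 0.5203 -0.2306  0.2735] [ 9.995e-01  2.750e-02 -3.000e-04 -1.330e-02] yaw 3.16 [-0.2 -0.7 -2.4] 0.166
17.5 pitch 0.0124 0.0229 [-0.  0.  0.  0.  0.  0.] [ 0.5206 -0.2312  0.2746] [ 9.995e-01  2.720e-02  6.000e-04 -1.270e-02] yaw 3.12 [ 0.2 -0.6 -4.6] 0.165
```

View pics/s11.png

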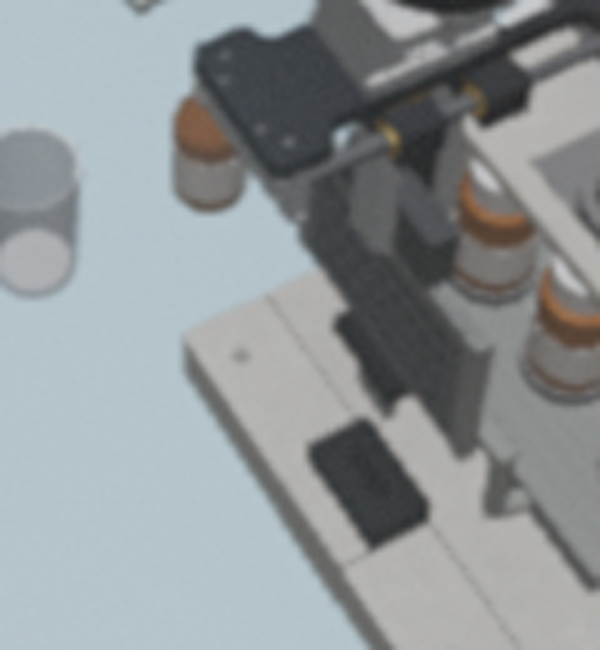

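View pics/w11.png

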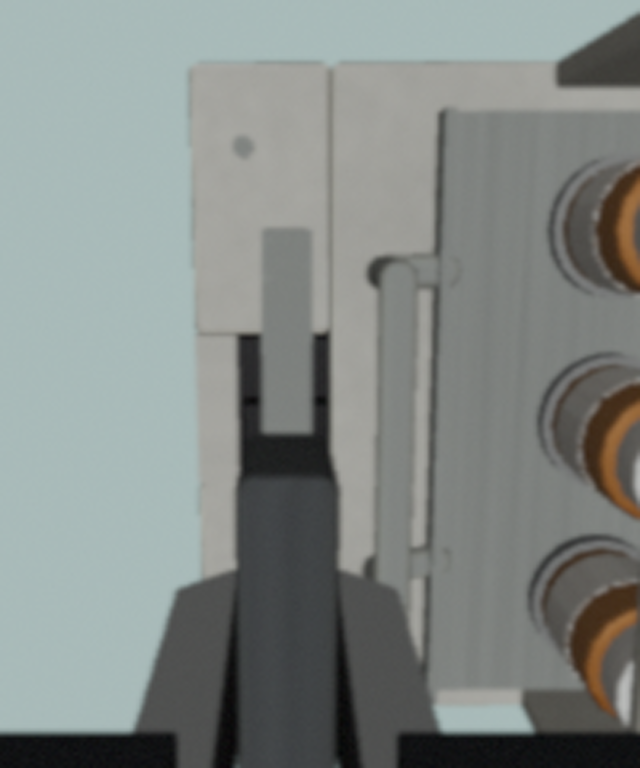

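```bash
cat > an.py <<'E'
from h import *
c=dict(np.load("w11.npz"));f=lambda p:np.array(p)/3.2+[190,60]-.34
B=lambda p,z:onz(c,f(p),z)
yaw=lambda a,b:np.degrees(np.arctan2(-(b-a)[0],(b-a)[1]))
# rows down = -y
print("apron front edge",yaw(B((203,575),.04),B((190,65),.04)),B((190,65),.04),B((203,575),.04))
print("line",yaw(B((332,560),.04),B((330,70),.04)))
print("panel L/R",yaw(B((262,433),.2616),B((262,229),.2616)),yaw(B((312,433),.2616),B((312,229),.2616)))
print("bar",yaw(B((393,575),.13),B((397,280),.13)),B((393,575),.13),B((397,280),.13))
print("block L,R near row 340", B((238,340),.055),B((329,340),.055),"mid",(B((238,340),.055)+B((329,340),.055))/2, "far row390", (B((240,390),.055)+B((329,390),.055))/2)
print("panel top +y end",B((287,229),.2616),"junction",B((287,434),.2616))
print("apron +y corner",B((190,65),.04), "back edge", B((330,62),.04))
print("handle +y end",B((287,480),.2976))
E
python3 an.py
```

```text
apron front edge 3.365271834151866 [ 0.48018576 -0.1030791   0.04      ] [ 0.49183741 -0.30122726  0.04      ]
line 3.9310489800239967
panel L/R 2.771033335085309 3.4406514433903976
bar 3.7891508200918986 [ 0.55877968 -0.26604966  0.13      ] [ 0.55259366 -0.17264718  0.13      ]
block L,R near row 340 [ 0.50276181 -0.20153846  0.055     ] [ 0.53711566 -0.1996909   0.055     ] mid [ 0.51993874 -0.20061468  0.055     ] far row390 [ 0.52133833 -0.21963768  0.055     ]
panel top +y end [ 0.51822371 -0.15907925  0.2616    ] junction [ 0.52017127 -0.19497239  0.2616    ]
apron +y corner [ 0.48018576 -0.1030791   0.04      ] back edge [ 0.53170129 -0.09922704  0.04      ]
handle +y end [ 0.52001112 -0.19453853  0.2976    ]
```

```bash
cat > ov.py <<'E'
from h import *
import sys
def box(o,yaw,x,y,z):
    t=np.radians(yaw);P=[]
    for X in x:
        for Y in y:
            for Z in z: P.append([o[0]+X*np.cos(t)-Y*np.sin(t),o[1]+X*np.sin(t)+Y*np.cos(t),o[2]+Z])
    return np.array(P)
E_=[(0,1),(2,3),(4,5),(6,7),(0,2),(1,3),(4,6),(5,7),(0,4),(1,5),(2,6),(3,7)]
def ov(c,im,roi,s,name,go,gyaw,so,syaw):
    x0,y0,x1,y1=roi;I=cv2.resize(np.ascontiguousarray(im[y0:y1,x0:x1]),None,fx=s,fy=s,interpolation=cv2.INTER_CUBIC)
    def dr(b,col):
        q=((proj(c,b)-[x0,y0]+.5)*s-.5)
        for i,j in E_: cv2.line(I,tuple(int(v) for v in q[i].round()),tuple(int(v) for v in q[j].round()),col,1,cv2.LINE_AA)
    for x,y,z in(((-.003,.003),(-.013,.013),(0,.04)),((-.012,.012),(-.025,.025),(.04,.052)),((-.004,.004),(-.07,.07),(.052,.14)),((-.008,.008),(-.035,.035),(.14,.176))):
        dr(box(go,gyaw,x,y,z),(0,255,0))
    o=np.array(so)*1.; 
    dr(box(o,syaw,(-.018,.018),(-.03,.03),(-.015,0)),(0,0,255))
    dr(box(o,syaw,(-.0045,.0045),(-.015,.015),(-.001,0)),(0,255,255))
    dr(box(o,syaw,(-.035,.1),(-.13,.13),(-.055,-.015)),(255,0,0))
    cv2.imwrite(name,I)
E
python3 - <<'E'
from ov import *
cs=get_calibration("side");ct=get_calibration("top")
go=(.5222,-.2293,.1216);so=(.522,-.2306,.055)
ov(cs,cv2.imread("pics/s11f.png"),(260,190,380,320),6,"pics/ov_s.png",go,3.1,so,3.4)
ov(dict(np.load("w11.npz")),cv2.imread("pics/w11f.png"),(190,60,390,300),3.2,"pics/ov_w.png",go,3.1,so,3.4)
E
```

```text
(no output)
```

View pics/ov_s.png

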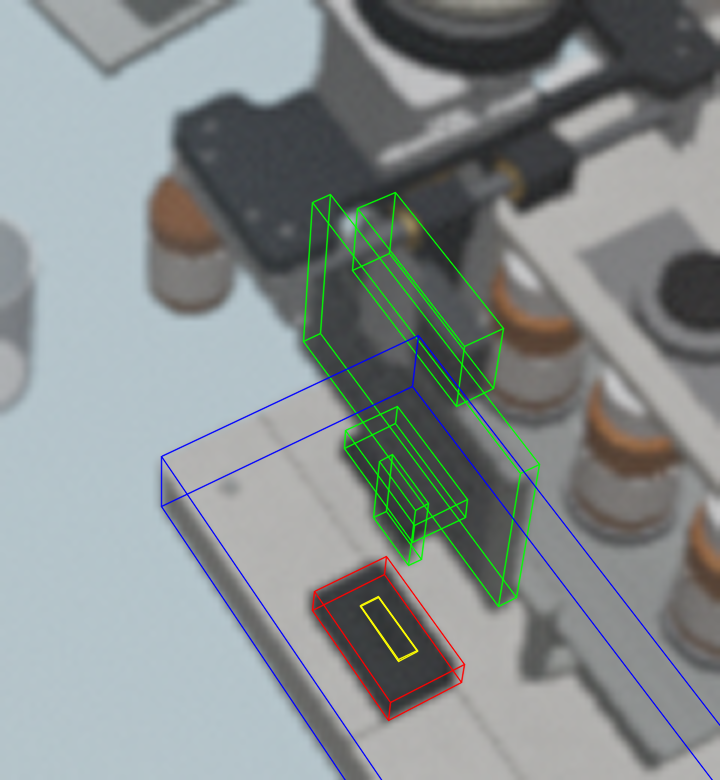

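View pics/ov_w.png

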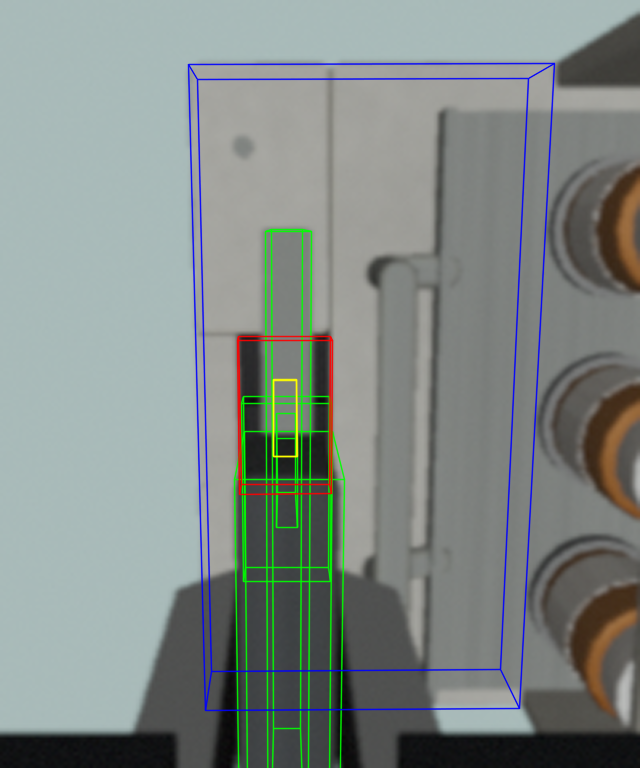

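>>> jog_arm([
  [[-0.0003, -0.0006, -0.006], 0.001],
  [[-0.0007, -0.0013, -0.016], 0.0015],
  [[-0.0007, -0.0013, -0.028], 0.0015],
  [[-0.0007, -0.0013, -0.04], 0.0015],
  [[-0.0007, -0.0013, -0.05], 0.0015],
  [[-0.0007, -0.0013, -0.054], 0.0015],
  [[-0.0007, -0.0013, -0.054], 0.0015],
  [[-0.0007, -0.0013, -0.054], 0.0015],
])

```text
clock: 18.3
tool_pos: [0.52, -0.2326, 0.2208]
eef_rot: [0.999, 0.03, 0.001, -0.013]
force: [-0.1, -0.8, -3.4]
width: 0.167
```

```bash
python3 look.py 12; python3 - <<'E'
from ov import *
import st
s=state()['tool_pos']
cs=get_calibration("side")
go=(s[0]+.0016,s[1]+.0019,s[2]-.153);so=(.5215,-.2306,.055);print(go)
ov(cs,cv2.imread("pics/s12f.png"),(260,190,380,320),6,"pics/ov_s2.png",go,3.3,so,3.4)
ov(dict(np.load("w12.npz")),cv2.imread("pics/w12f.png"),(190,60,390,300),3.2,"pics/ov_w2.png",go,3.3,so,3.4)
E
```

```text
18.3 pitch 0.012 0.0224 [-0.   -0.   -0.01 -0.    0.   -0.  ] [ 0.52   -0.2326  0.2208] [ 9.995e-01  2.960e-02  8.000e-04 -1.260e-02] yaw 3.39 [-0.1 -0.8 -3.4] 0.167
18.45 pitch 0.011 0.0224 [ 0.  0.  0.  0.  0. -0.] [ 0.5202 -0.2327  0.2214] [ 0.9995  0.0296  0.0013 -0.0123] yaw 3.39 [ 1.  -0.9 -3.3] 0.165
(np.float64(0.5218324854929866), np.float64(-0.2307929904252995), np.float64(0.06842282904560393))
```

View pics/s12.png

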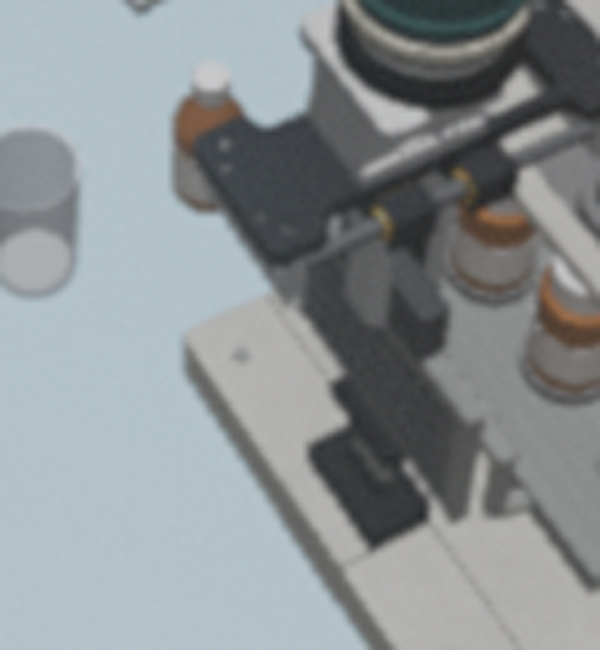

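View pics/ov_s2.png

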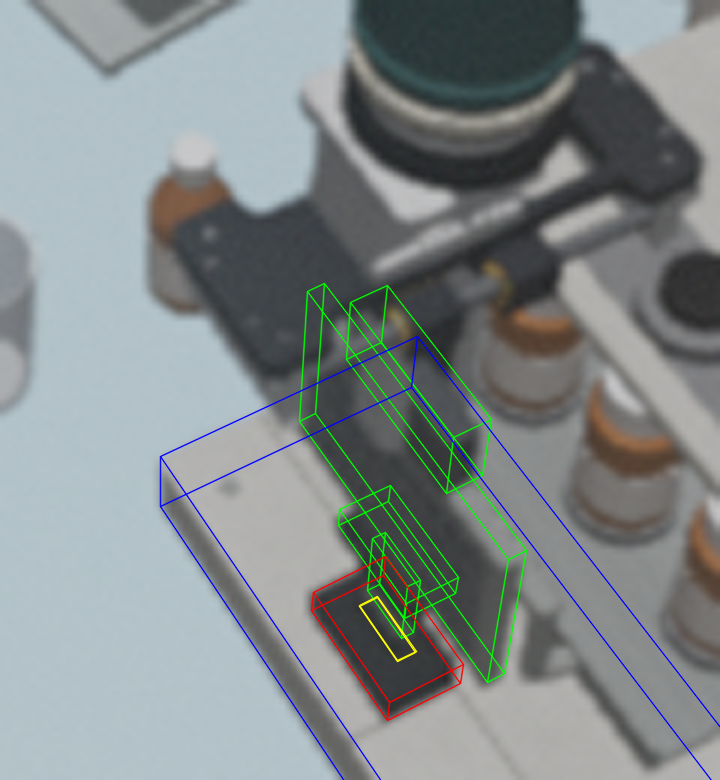

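View pics/ov_w2.png

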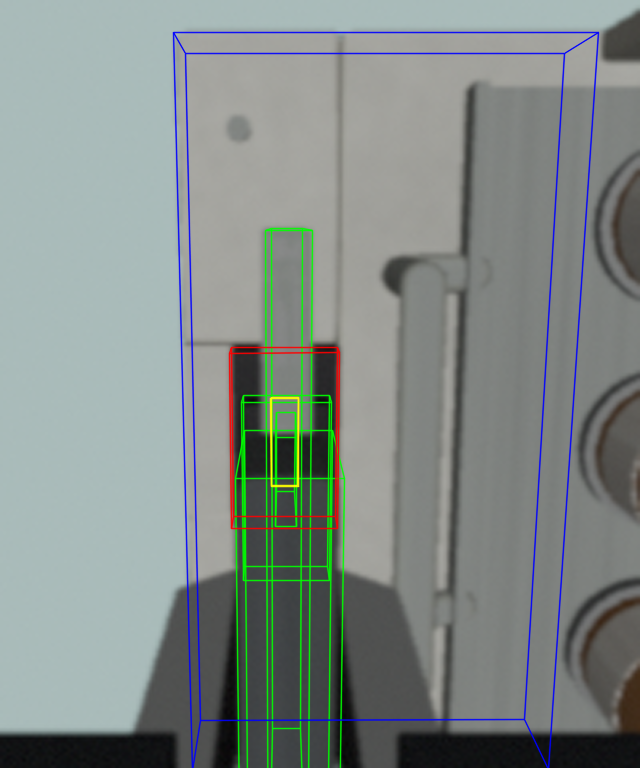

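>>> jog_arm([
  [[-0.0003, 0.0003, -0.005], 0],
  [[-0.0003, 0.0003, -0.01], 0],
  [[-0.0003, 0.0003, -0.015], 0],
  [[-0.0003, 0.0003, -0.02], 0],
  [[-0.0003, 0.0003, -0.025], 0],
  [[-0.0003, 0.0003, -0.028], 0],
  [[-0.0003, 0.0003, -0.028], 0],
])

```text
clock: 19.15
tool_pos: [0.5196, -0.2322, 0.1926]
eef_rot: [0.999, 0.03, 0.001, -0.013]
force: [0.5, 0.5, -3.4]
width: 0.167
```

```bash
python3 look.py 13
```

```text
19.15 pitch 0.0125 0.0222 [-0.   -0.   -0.02  0.    0.   -0.  ] [ 0.5196 -0.2322  0.1926] [ 9.995e-01  2.960e-02  6.000e-04 -1.270e-02] yaw 3.39 [ 0.5  0.5 -3.4] 0.167
19.3 pitch 0.0105 0.0223 [-0. -0. -0. -0.  0.  0.] [ 0.5201 -0.2325  0.1937] [ 0.9995  0.0296  0.0015 -0.0122] yaw 3.39 [-0.2 -0.1 -3.1] 0.173
```

View pics/s13.png

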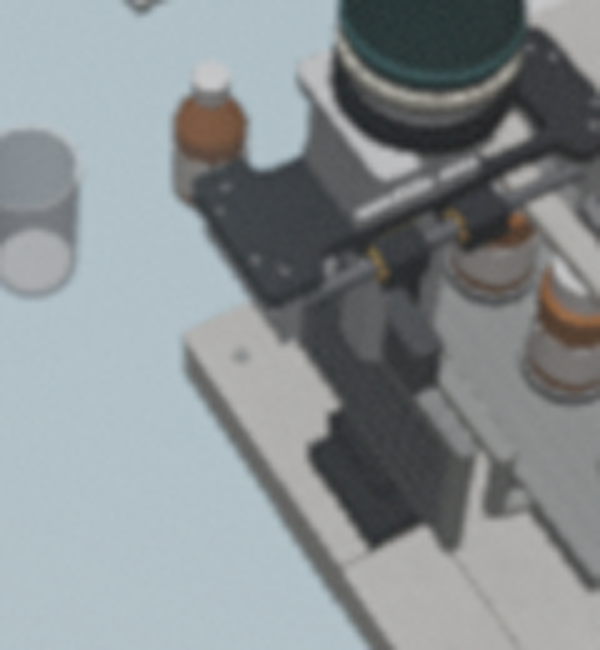

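>>> jog_arm([
  [[0, 0, -0.005], 0],
  [[0, 0, -0.01], 0],
  [[0, 0, -0.015], 0],
  [[0, 0, -0.019], 0],
  [[0, 0, -0.022], 0],
  [[0, 0, -0.022], 0],
  [[0, 0, -0.022], 0],
])

```text
clock: 20.0
tool_pos: [0.5201, -0.2325, 0.1717]
eef_rot: [0.999, 0.03, 0.002, -0.012]
force: [0.3, -0.5, -2.9]
width: 0.166
```

>>> jog_arm([
  [[0, 0, -0.002], 0],
  [[0, 0, -0.004], 0],
  [[0, 0, -0.004], 0],
])

```text
clock: 20.3
tool_pos: [0.5204, -0.2327, 0.1706]
eef_rot: [0.999, 0.03, 0.003, -0.011]
force: [-1.6, 0.1, 5.8]
width: 0.164
```

>>> jog_arm([
  [[0, 0, -0.002], 0],
  [[0, 0, -0.003], 0],
  [[0, 0, -0.003], 0],
])

```text
clock: 20.6
tool_pos: [0.5204, -0.2328, 0.1705]
eef_rot: [0.999, 0.03, 0.003, -0.011]
force: [-3.8, 2.5, 10.2]
width: 0.167
```

```bash
python3 look.py 14; python3 - <<'E'
from ov import *
cs=get_calibration("side")
so=(.5215,-.2303,.055);go=(.5213,-.2305,.015)
ov(cs,cv2.imread("pics/s14f.png"),(260,190,380,320),6,"pics/ov_s4.png",go,3.4,so,3.4)
E
```

```text
20.6 pitch 0.0058 0.0218 [-0. -0.  0.  0.  0.  0.] [ 0.5204 -0.2328  0.1705] [ 0.9995  0.0297  0.0034 -0.0108] yaw 3.4 [-3.8  2.5 10.2] 0.167
20.75 pitch 0.0058 0.0219 [ 0.  0. -0. -0.  0.  0.] [ 0.5204 -0.2328  0.1705] [ 0.9995  0.0296  0.0034 -0.0108] yaw 3.4 [-3.4  1.2  9.4] 0.17
```

View pics/s14.png

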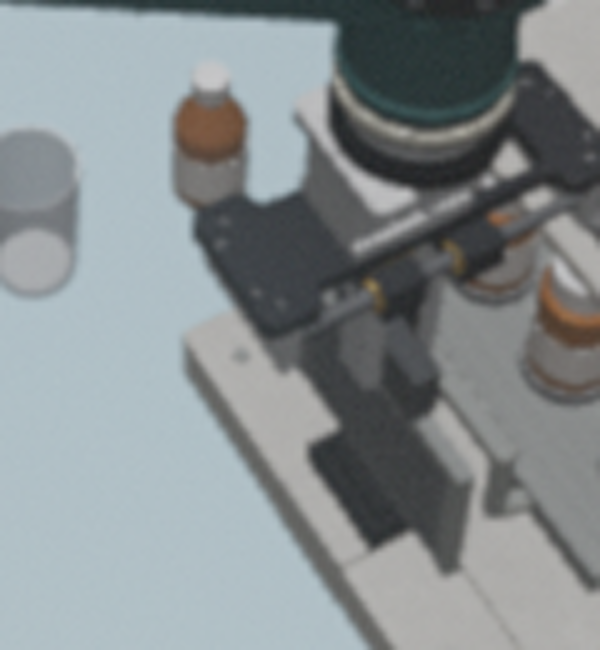

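View pics/ov_s4.png

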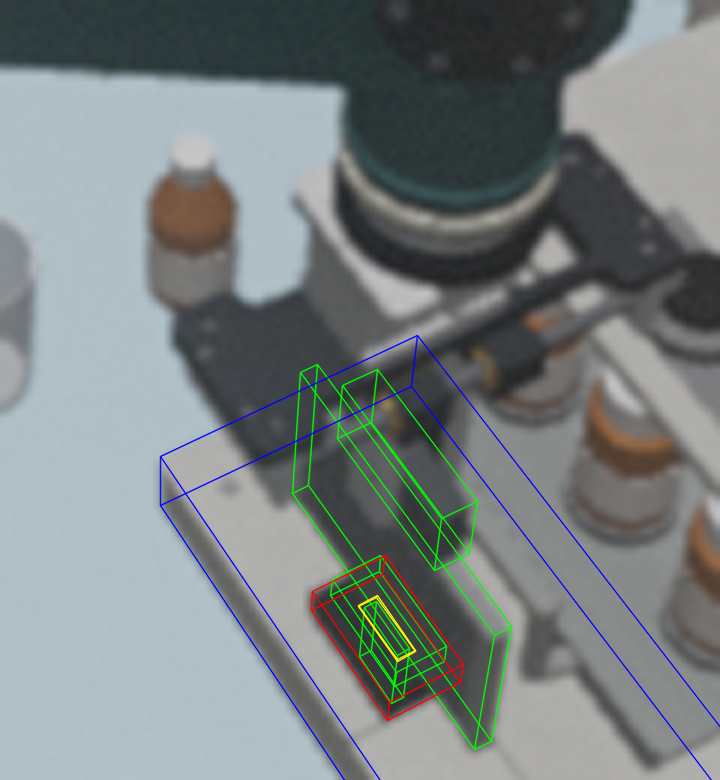

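>>> jog_arm([
  [[0.0, 0, -0.003], 0],
  [[0, 0, -0.006], 0],
  [[0, 0, -0.006], 0],
])

```text
clock: 21.05
tool_pos: [0.5204, -0.233, 0.1705]
eef_rot: [1.0, 0.03, 0.005, -0.01]
force: [-6.2, 3.5, 18.2]
width: 0.168
```

```bash
python3 st.py 0
```

```text
21.05 pitch 0.0019 0.0214 [ 0. -0.  0.  0. -0.  0.] [ 0.5204 -0.233   0.1705] [ 0.9995  0.0297  0.0049 -0.0095] yaw 3.41 [-6.2  3.5 18.2] 0.168
```

>>> jog_arm([
  [[0, 0, 0], 0],
  [[0, 0, 0], 0],
  [[0, 0, 0], 0],
])

```text
clock: 21.35
tool_pos: [0.5206, -0.2327, 0.1707]
eef_rot: [0.999, 0.03, 0.005, -0.01]
force: [-0.1, 1.0, 2.8]
width: 0.166
```

>>> jog_arm([
  [[0, 0, 0], 0],
  [[0, 0, 0], 0],
  [[0, 0, 0], 0],
  [[0, 0, 0], 0],
  [[0, 0, 0], 0],
  [[0, 0, 0], 0],
], hand=0.1)

```text
clock: 21.95
tool_pos: [0.5206, -0.2327, 0.1706]
eef_rot: [0.999, 0.03, 0.005, -0.01]
force: [-0.1, 0.4, -0.4]
width: 0.551
```

```bash
python3 look.py 15
```

```text
21.95 pitch 0.0016 0.0222 [-0. -0. -0.  0.  0.  0.] [ 0.5206 -0.2327  0.1706] [ 0.9995  0.0298  0.0052 -0.0098] yaw 3.42 [-0.1  0.4 -0.4] 0.551
22.1 pitch 0.0016 0.0222 [ 0. -0.  0. -0.  0. -0.] [ 0.5206 -0.2327  0.1707] [ 0.9995  0.0298  0.0052 -0.0098] yaw 3.42 [-0.7 -1.1  0.6] 0.553
```

View pics/w15.png

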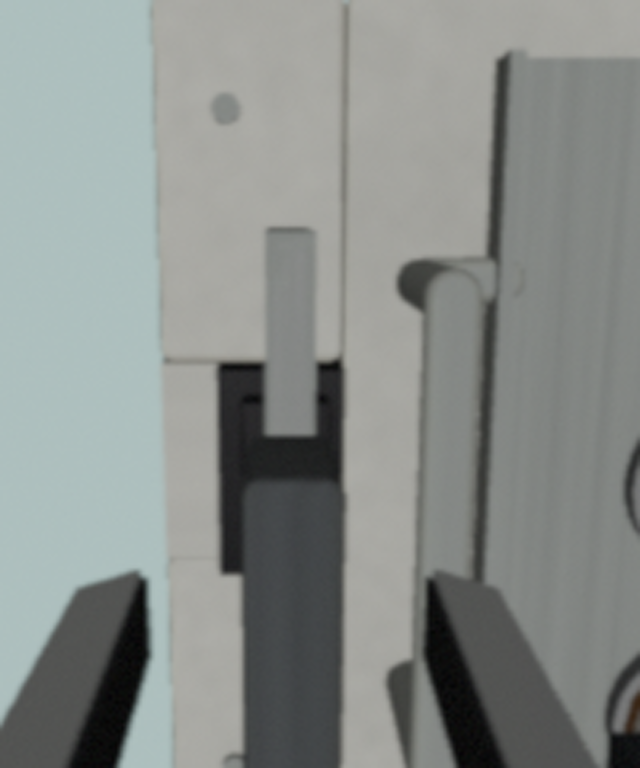

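>>> jog_arm([
  [[0, 0, 0.01], 0],
  [[0, 0, 0.03], 0],
  [[0, 0, 0.06], 0],
  [[0, 0, 0.1], 0],
  [[0, 0, 0.14], 0],
  [[0, 0, 0.16], 0],
  [[0, 0, 0.16], 0],
  [[0, 0, 0.16], 0],
])

```text
clock: 22.9
tool_pos: [0.5206, -0.2327, 0.3307]
eef_rot: [0.999, 0.03, 0.005, -0.01]
force: [-0.4, -0.8, -0.5]
width: 0.551
```

```bash
python3 look.py 16;python3 - <<'E'
from ov import *
so=(.5215,-.2303,.055);go=(.522,-.2305,.015)
ov(get_calibration("side"),cv2.imread("pics/s16f.png"),(260,190,380,320),6,"pics/ov_s6.png",go,3.4,so,3.4)
E
```

```text
22.9 pitch 0.001 0.0235 [-0.    0.02  0.05  0.   -0.   -0.  ] [ 0.5206 -0.2327  0.3307] [ 0.9995  0.0298  0.0055 -0.0097] yaw 3.42 [-0.4 -0.8 -0.5] 0.551
23.05 pitch 0.0058 0.0235 [ 0.  0.  0.  0.  0. -0.] [ 0.5201 -0.2324  0.3282] [ 0.9995  0.0298  0.0034 -0.0109] yaw 3.41 [0.3 0.5 0.5] 0.551
```

View pics/ov_s6.png

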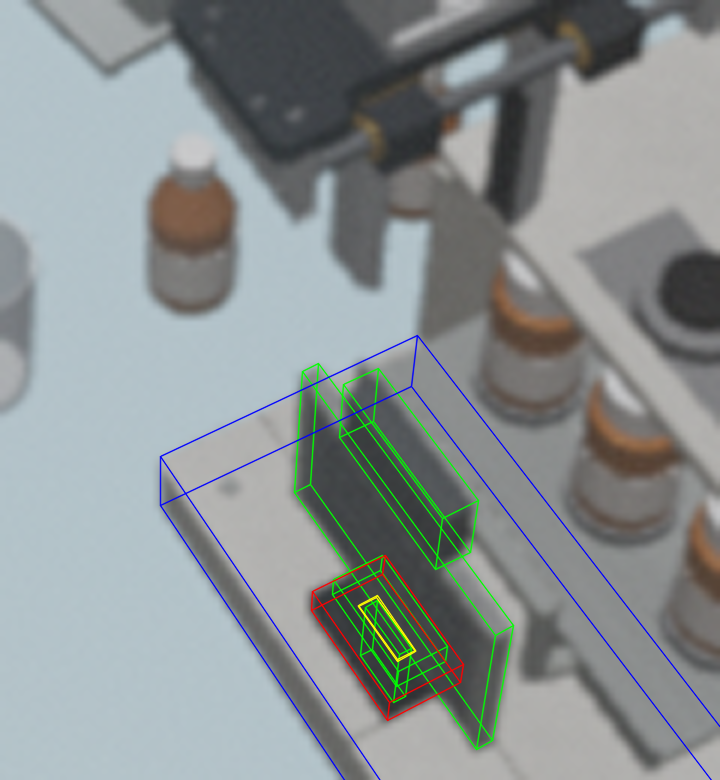

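View pics/w16f.png

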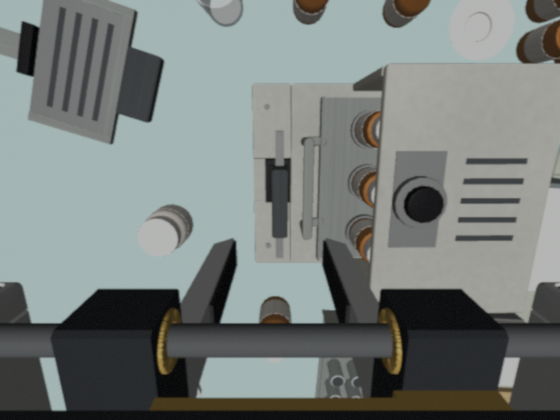

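```bash
python3 - <<'E'
from h import *
c=dict(np.load("w16.npz"));cs=get_calibration("side");ct=get_calibration("top")
im=cv2.imread("pics/w16f.png")[:,:,::-1];crop(im,380,160,470,250,6,"pics/b_w.png")
im=cv2.imread("pics/side0.png")[:,:,::-1];crop(im,350,210,410,270,6,"pics/b_s.png")
im2=cv2.imread("pics/top0.png")[:,:,::-1];crop(im2,315,140,365,180,8,"pics/b_t.png")
import glob
a=[cv2.imread(f"pics/b_{k}.png") for k in "wst"];h=max(x.shape[0] for x in a)
cv2.imwrite("pics/b.png",np.hstack([cv2.copyMakeBorder(x,0,h-x.shape[0],0,0,0) for x in a])[:, :]) ;print([x.shape for x in a])
for k,(i,ro) in {"w":(cv2.imread("pics/w16f.png"),(395,175,450,235)),"s":(cv2.imread("pics/side0.png"),(365,225,392,252)),"t":(cv2.imread("pics/top0.png"),(332,150,352,172))}.items():
    g=i[ro[1]:ro[3],ro[0]:ro[2]].max(2);m=(g<55).astype(np.uint8)
    n,l,s,ce=cv2.connectedComponentsWithStats(m);j=1+np.argmax(s[1:,4]);print(k,s[j],ce[j]+[ro[0],ro[1]])
E
```

```text
[(540, 540, 3), (360, 360, 3), (320, 400, 3)]
w [   9   11   39   37 1099] [423.09827116 203.82165605]
s [  5   8  14  12 134] [376.79850746 238.2761194 ]
t [  4   5  11  12 101] [341.02970297 160.52475248]
```

View pics/b_w.png

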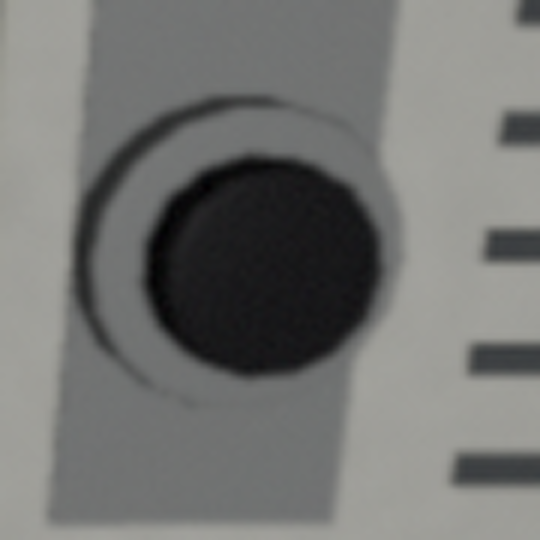

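View pics/b_s.png

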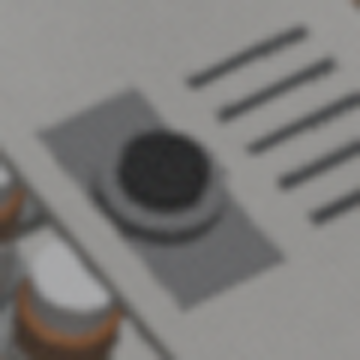

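```bash
python3 - <<'E'
from h import *
c=dict(np.load("w16.npz"));cs=get_calibration("side");ct=get_calibration("top")
w=(c,(424.5,204.));s=(cs,(376.9,238.0));t=(ct,(341.3,160.3))
for o in([w,s],[w,t],[s,t],[w,s,t]):
    P,r=tri(o);print(P.round(4),np.round(r,1).tolist())
for z in(.19,.2,.21): print(z,[onz(q,uv,z).round(4).tolist() for q,uv in(w,s,t)])
E
```

```text
[ 0.6614 -0.2212  0.1962] [[-1.8, -0.4], [0.6, -0.4]]
[ 0.6502 -0.2168  0.2222] [[-0.4, 0.8], [-0.2, -0.1]]
[ 0.6583 -0.2216  0.1965] [[-0.4, 0.1], [0.1, -0.3]]
[ 0.6595 -0.2214  0.1974] [[-3.2, -0.1], [-0.0, -0.3], [0.1, -0.7]]
0.19 [[0.6662, -0.2228, 0.19], [0.663, -0.2179, 0.19], [0.6591, -0.2221, 0.19]]
0.2 [[0.6613, -0.2207, 0.2], [0.6575, -0.2238, 0.2], [0.6563, -0.2207, 0.2]]
0.21 [[0.6564, -0.2186, 0.21], [0.652, -0.2296, 0.21], [0.6534, -0.2192, 0.21]]
```

>>> jog_arm([
  [[0.03, 0.002, 0], 0],
  [[0.07, 0.005, 0], 0],
  [[0.11, 0.008, 0], 0],
  [[0.135, 0.01, -0.01], 0],
  [[0.141, 0.0104, -0.04], 0],
  [[0.141, 0.0104, -0.065], 0],
  [[0.141, 0.0104, -0.065], 0],
  [[0.141, 0.0104, -0.065], 0],
], hand=-1, newtons=20)

```text
clock: 23.85
tool_pos: [0.6605, -0.2218, 0.2617]
eef_rot: [0.999, 0.03, 0.002, -0.012]
force: [1.1, -0.4, 0.8]
width: 0.003
```

```bash
python3 look.py 17; python3 - <<'E'
from h import *
crop(cv2.imread("pics/s17f.png")[:,:,::-1],330,180,430,280,6,"pics/b17s.png")
crop(cv2.imread("pics/w17f.png")[:,:,::-1],180,140,380,290,4,"pics/b17w.png")
E
```

```text
23.85 pitch 0.0068 0.0236 [-0.   -0.03 -0.06  0.    0.   -0.  ] [ 0.6605 -0.2218  0.2617] [ 0.9995  0.0297  0.0018 -0.0117] yaw 3.41 [ 1.1 -0.4  0.8] 0.003
24.0 pitch -0.0006 0.0237 [-0.   -0.01 -0.01  0.   -0.   -0.  ] [ 0.6614 -0.2223  0.2658] [ 0.9995  0.0297  0.0051 -0.0102] yaw 3.4 [-0.   0.4 -0.2] 0.004
```

View pics/b17s.png

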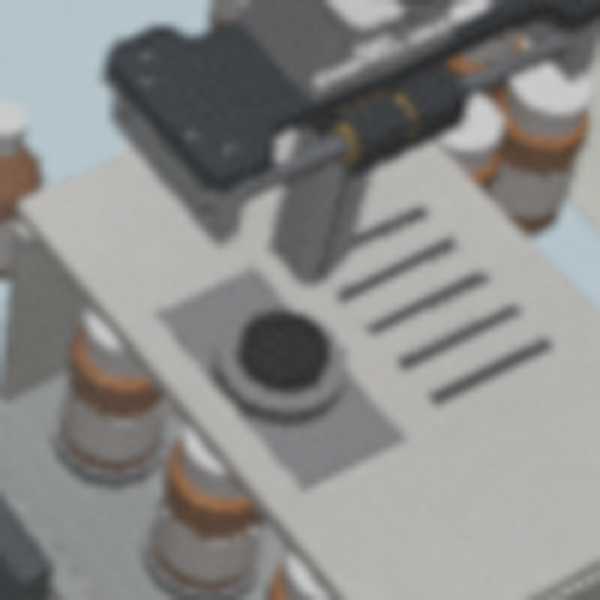

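View pics/b17w.png

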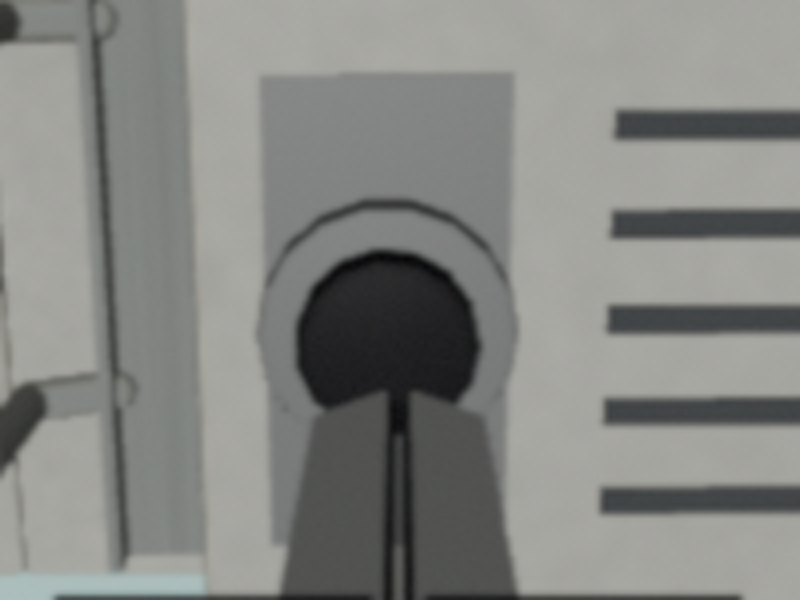

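```bash
python3 - <<'E'
from h import *
c=dict(np.load("w17.npz"))
print(onz(c,(388/4+180-.4,341/4+140-.4),.198),onz(c,(388/4+180-.4,341/4+140-.4),.203),state()['tool_pos'])
E
```

```text
[ 0.66137192 -0.22062926  0.198     ] [ 0.66126716 -0.21910019  0.203     ] [ 0.66140596 -0.22229379  0.26577972]
```

>>> jog_arm([
  [[-0.0008, 0.001, -0.015], 0],
  [[-0.0008, 0.001, -0.03], 0],
  [[-0.0008, 0.001, -0.042], 0],
  [[-0.0008, 0.001, -0.048], 0],
  [[-0.0008, 0.001, -0.048], 0],
  [[-0.0008, 0.001, -0.048], 0],
  [[-0.0008, 0.001, -0.048], 0],
])

```text
clock: 24.7
tool_pos: [0.661, -0.2215, 0.219]
eef_rot: [0.999, 0.03, 0.006, -0.01]
force: [-0.7, -0.6, 0.7]
width: 0.009
```

>>> jog_arm([
  [[0, 0, -0.002], 0],
  [[0, 0, -0.004], 0],
  [[0, 0, -0.004], 0],
])

```text
clock: 25.0
tool_pos: [0.6614, -0.2216, 0.2154]
eef_rot: [0.999, 0.03, 0.007, -0.009]
force: [1.4, -1.2, 1.9]
width: 0.003
```

>>> jog_arm([
  [[0, 0, -0.002], 0],
  [[0, 0, -0.004], 0],
  [[0, 0, -0.004], 0],
])

```text
clock: 25.3
tool_pos: [0.6614, -0.2217, 0.2118]
eef_rot: [0.999, 0.03, 0.007, -0.009]
force: [-0.9, 0.6, 3.5]
width: 0.004
```

>>> jog_arm([
  [[0, 0, -0.002], 0],
  [[0, 0, -0.004], 0],
  [[0, 0, -0.004], 0],
])

```text
clock: 25.6
tool_pos: [0.6614, -0.2217, 0.2103]
eef_rot: [0.999, 0.03, 0.008, -0.009]
force: [-2.4, 1.4, 9.3]
width: 0.004
```

>>> jog_arm([
  [[0, 0, -0.002], 0],
  [[0, 0, -0.004], 0],
  [[0, 0, -0.004], 0],
])

```text
clock: 25.9
tool_pos: [0.6614, -0.2217, 0.2102]
eef_rot: [0.999, 0.03, 0.01, -0.008]
force: [-3.2, 1.8, 12.1]
width: 0.008
```

>>> jog_arm([
  [[0, 0, -0.002], 0],
  [[0, 0, -0.004], 0],
  [[0, 0, -0.004], 0],
])

```text
clock: 26.2
tool_pos: [0.6614, -0.2217, 0.2102]
eef_rot: [0.999, 0.03, 0.011, -0.007]
force: [-4.1, 2.2, 12.5]
width: 0.005
```

```bash
python3 look.py 18; python3 - <<'E'
from h import *
crop(cv2.imread("pics/s18f.png")[:,:,::-1],330,180,430,280,6,"pics/b18s.png")
E
```

```text
26.2 pitch -0.0143 0.0228 [ 0.  0. -0.  0.  0.  0.] [ 0.6614 -0.2217  0.2102] [ 0.9995  0.0299  0.0113 -0.0071] yaw 3.42 [-4.1  2.2 12.5] 0.005
26.35 pitch -0.0142 0.0229 [ 0.  0.  0.  0.  0. -0.] [ 0.6614 -0.2216  0.2102] [ 0.9995  0.0299  0.0113 -0.0071] yaw 3.43 [-3.6  0.9 12.1] 0.002
```

View pics/b18s.png

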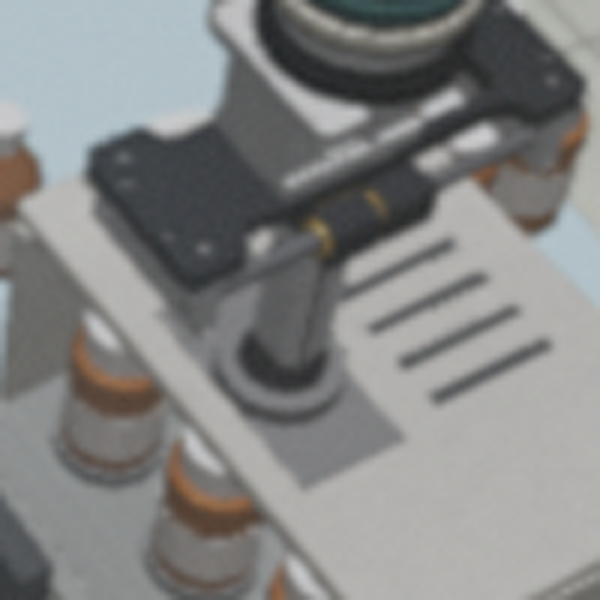

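>>> jog_arm([
  [[0, 0, 0.01], 0],
  [[0, 0, 0.03], 0],
  [[0, 0, 0.07], 0],
  [[-0.0, 0, 0.11], 0],
  [[-0.02, 0.0, 0.15], 0],
  [[-0.06, 0.02, 0.17], 0],
  [[-0.1, 0.05, 0.17], 0],
  [[-0.12, 0.08, 0.17], 0],
])

```text
clock: 27.15
tool_pos: [0.5392, -0.1412, 0.3812]
eef_rot: [0.999, 0.029, 0.012, -0.007]
force: [-0.2, -0.9, 0.0]
width: 0.004
```

>>> jog_arm([
  [[-0.02, 0.04, 0], 0],
  [[-0.04, 0.08, 0], 0],
  [[-0.06, 0.12, 0], 0],
  [[-0.08, 0.16, 0], 0],
  [[-0.1, 0.2, 0], 0],
  [[-0.1, 0.22, 0], 0],
  [[-0.1, 0.22, 0], 0],
  [[-0.1, 0.22, 0], 0],
])

```text
clock: 27.95
tool_pos: [0.4392, 0.0787, 0.3806]
eef_rot: [0.999, 0.029, 0.011, -0.007]
force: [0.5, -0.6, 0.4]
width: 0.003
```

```bash
python3 look.py 19; python3 - <<'E'
from ov import *
ov(get_calibration("side"),cv2.imread("pics/s19f.png"),(270,200,400,340),5.5,"pics/ov_s9.png",(.522,-.2305,.015),3.4,(.5215,-.2303,.055),3.4)
E
```

```text
27.95 pitch -0.0228 0.014 [-0.03  0.01 -0.    0.    0.    0.  ] [0.4392 0.0787 0.3806] [ 0.9995  0.0293  0.0113 -0.0065] yaw 3.36 [ 0.5 -0.6  0.4] 0.003
28.1 pitch -0.0227 0.0142 [-0.  0. -0.  0. -0.  0.] [0.4396 0.0778 0.3806] [ 0.9995  0.0281  0.0113 -0.0066] yaw 3.22 [-0.2 -0.6 -0.4] 0.002
```

View pics/s19f.png

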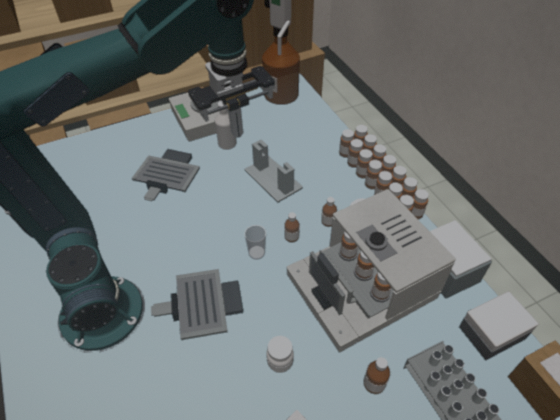

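View pics/t19f.png

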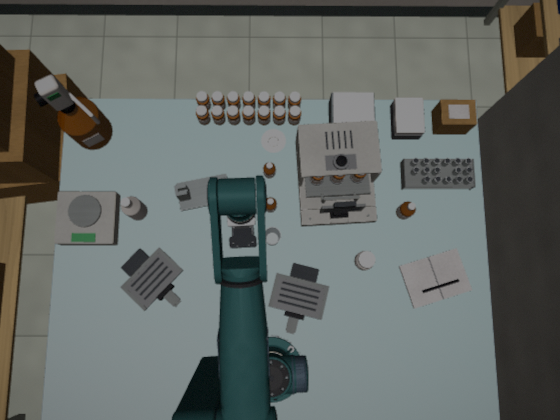

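View pics/ov_s9.png

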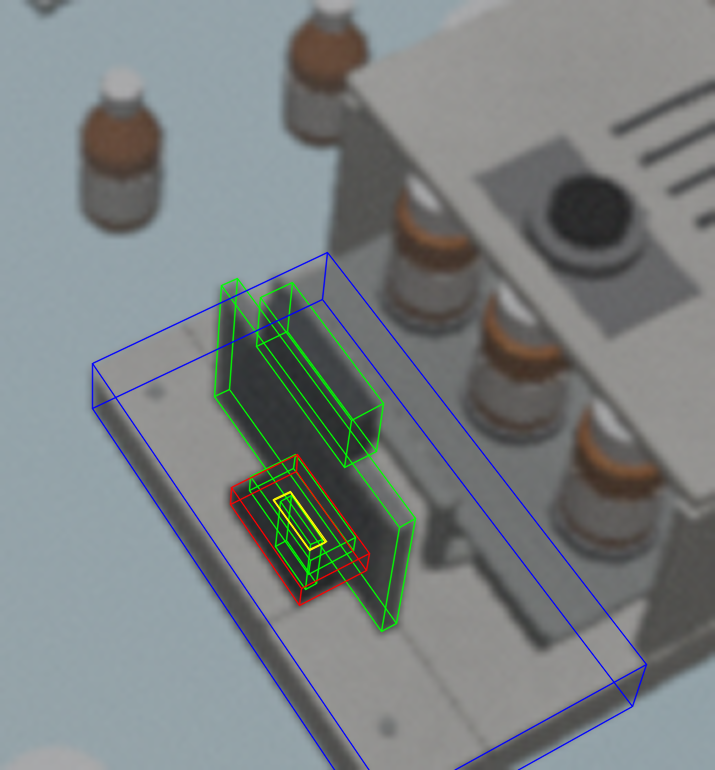

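```bash
python3 - <<'E'
from h import *
a=cv2.imread("pics/side0.png");b=cv2.imread("pics/s3.png")
crop(a[:,:,::-1],90,100,290,260,4,"pics/d_s.png")
crop(cv2.imread("pics/top0.png")[:,:,::-1],60,220,260,400,4,"pics/d_t.png")
E
```

```text
(no output)
```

View pics/d_s.png

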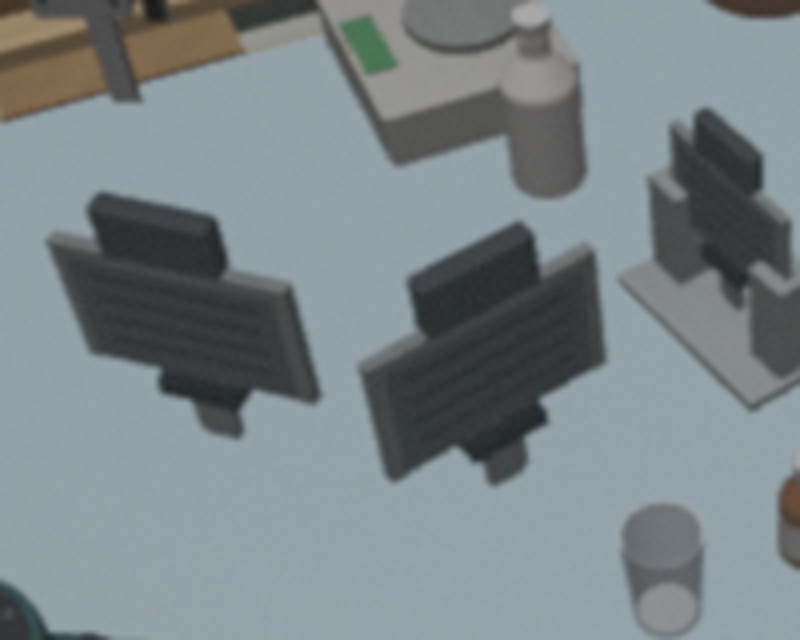

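View pics/d_t.png

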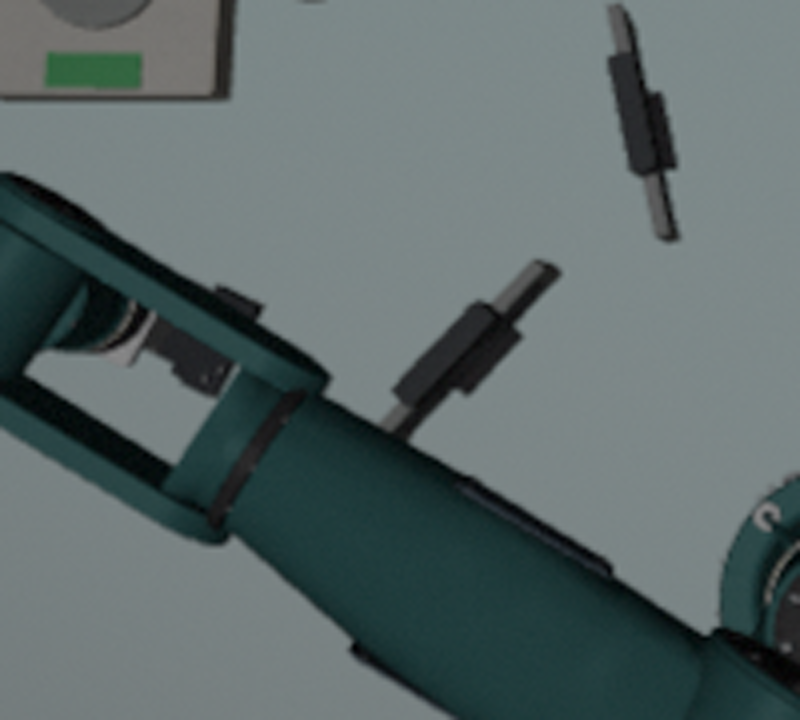

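View pics/t4f.png

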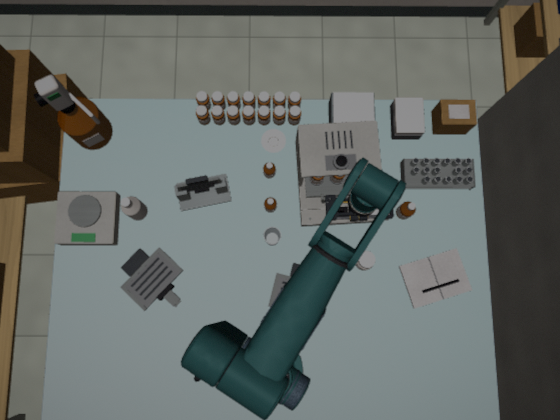

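```bash
python3 - <<'E'
from h import *
ct=get_calibration("top");cs=get_calibration("side")
# wrist extrinsics from tool pose
from scipy.spatial.transform import Rotation as Ro
def wc(pos,q):
    E=Ro.from_quat(q).as_matrix();Rc=np.array([[1,.001,-.001],[.001,-.965,-.264],[-.001,.264,-.965]])
    R=E@Rc;o=np.array(pos)+E@[.0012,-.0768,-.166];T=np.eye(4);T[:3,:3]=R.T;T[:3,3]=-R.T@o
    return dict(fx=319.3,fy=319.3,cx=279.2,cy=208.5,world_to_cam=T)
c1=wc([.35216,.23506,.34956],[.68583,.72776,.00029,.00019])
for n,p in(("B handle",(55,137)),("B collar",(65,37)),("A handle",(425,178)),("A collar",(367,108))): print("w1",n,onz(c1,p,.02).round(3))
for n,p in(("B handle",(304,272)),("B collar",(294,315)),("A handle",(137,262)),("A collar",(166,291))): print("now",n,onz(ct,p,.02).round(3))
print("t0 B",tri([(ct,(221,248)),(cs,(208,172))])[0].round(3),"tongue end",onz(cs,(216,220),0).round(3))
print("t0 A tongue",onz(cs,(147,208),0).round(3), onz(ct,(175,310),.2).round(3))
E
```

```text
w1 B handle [ 0.319 -0.105  0.02 ]
w1 B collar [ 0.18  -0.074  0.02 ]
w1 A handle [0.349 0.466 0.02 ]
w1 A collar [0.25  0.361 0.02 ]
now B handle [ 0.315 -0.11   0.02 ]
now B collar [ 0.172 -0.076  0.02 ]
now A handle [0.348 0.457 0.02 ]
now A collar [0.251 0.355 0.02 ]
t0 B [0.375 0.155 0.206] tongue end [0.374 0.16  0.   ]
t0 A tongue [0.201 0.298 0.   ] [0.19 0.29 0.2 ]
```

```bash
python3 - <<'E'
from h import *
a=cv2.imread("pics/side0.png");b=cv2.imread("pics/s19f.png")
for n,(x,y) in dict(beaker=(255,243),bot1=(291,228),bot2=(329,209),jar=(279,352),botc=(377,374)).items():
    t=a[y-14:y+15,x-12:x+13];r=cv2.matchTemplate(b[y-24:y+25,x-22:x+23],t,cv2.TM_CCOEFF_NORMED);m=cv2.minMaxLoc(r);print(n,m[1],np.array(m[3])-10)
print(state()['clock'],sign_off())
E
```

```text
beaker 0.9969789981842041 [0 0]
bot1 0.9993016123771667 [0 0]
bot2 0.9993007183074951 [0 0]
jar 0.9989467859268188 [0 0]
botc 0.9990496039390564 [0 0]
the job is handed in; nothing more can be done
28.1 None
```

The carriage is in, the guard is home in the interlock slot and the start button has been pressed and released, in that order. I handed the job in at 28.1 s.

- **Carriage:** I pushed the bar in until it stopped hard. The force rose from about 2.4 N while sliding to about 22 N with no further movement.
- **Guard:** I lifted it from its stand and lowered it into the slot until the collar stopped firmly at 18 N. After I let go, the side view matched the model of the guard at home to under 1 px. The last wrist view put it about 1 mm off centre towards the carriage, which is within the slot's play.
- **Button:** I pressed it after the guard was released, about 6 mm from first contact to a firm stop at 12 N. It sprang back up, and the arm then retreated clear of everything.
- **Bystanders:** beaker, jar and all three bottles show 0 px of shift in the side view. I judged the wash bottle only by eye and it looked unmoved; I did not check the dish.

**Loose guards:** two larger look-alike guards stood on their tongues in the first pictures. By my first wrist picture, at 2.25 s, both lay flat; one had ended about 0.28 m from where it stood. The arm was well above and away from them, so I believe they toppled on their own. I did not see it happen, and I left them where they lay.

**Measurement disagreement:** the first estimate of the slot's x position, mainly from the top and side views, was about 5 mm short of the wrist camera's. I used the wrist measurement, and the tongue went in without resistance.

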